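Pack the egg transport case and bolt down its lid

ROBOT

A 6-joint arm with a two-finger parallel gripper is mounted at the origin on the work surface. World frame = base frame: x ahead of the robot, y to its left, z up, the work surface at z = 0. Lengths are in mm, angles in rad, forces in N, time in s.
With the tool pointing down it reaches from about 300 to 775 mm from the base axis. Payload 14.6 kg.
Tool frame: the origin (TCP) lies between the finger pads; the fingertips stand manip.nose_length ahead of it and the grasp point (between the pads) lies 11 mm behind it (manip.nose_length is the distance from the TCP to the fingertips, in mm); z points along the fingers, y is the line along which they close (so a half turn about z gives the same grasp; the last joint's range is limited). The gripper opens to 94 mm and grips with 3 to 60 N. Pads are 16 mm wide; open, the fingers measure 119 mm over their backs; the gripper's body (75 mm by 177 mm) begins 78 mm behind the grasp point.
Start: joints at [-1.354, 0.3, 1.521, -0, 1.321, -0.067], TCP at [153.996, -527.991, 213.446] pointing down, gripper open.
Joint ranges: [-3.03, 3.03], [-0.79, 2.21], [0.23, 2.52], [-1.04, 4.18], [0, 3.07], [-2.55, 2.55]. Speed limits (rad/s): [2.22, 2.22, 2.57, 3.14, 3.14, 3.14].

INTERFACE

Orientations are given as [roll, pitch, yaw] about the fixed x, y, z axes, in that order (R = Rz(yaw) Ry(pitch) Rx(roll)).
In Python, from cell import manip, cams, job gives the robot as it stands.
- The arm moves only by the tool jog_arm, never from a script. Its argument "commands" is a list of rows, each an object of numbers: "dx", "dy", "dz": the shift along the tool's x, y, z each as a share of 40 mm, from -1 to 1; "ax", "ay", "az": the turn, a rotation vector about the tool's x, y, z each as a share of 10 degrees, from -1 to 1; "gripper": the closure, from 0 (fully open) to 1 (shut). A call has 1 to 10 rows; each row shifts and turns the commanded pose from where the row before left it, along the tool's axes as they then stand; what a row does not reach is not made up. A row lasts 1/8 s, in which the tool goes at most 62.5 mm and 10.7 degrees, less where a joint would pass 70% of its speed; a pose out of reach is approached as far as the arm can. A call with a number of a shift or a turn outside -1 to 1 is refused whole. A call with a gripper value outside its range is refused whole. The fingers move at their own pace and stop on an object; "squeeze" is the grip in N (left out, the last holds). Time passes only in rows, so rows that do not move let the fingers close. It gives the time, the measured TCP pose, the force, the opening and the grip force at its end, in the units of the state.
- manip.read_state(): the state, without advancing time (a new reading comes with each control period).
- cams.camera(name): name is "scene" or "side" or "wrist"; returns a dict with "image" (480x640x3 uint8, red, green, blue), "fx", "fy", "cx", "cy" (pixels), "dist_coeffs" ([k1, k2, p1, p2, k3] as OpenCV has them; the pictures are not rectified), "world_to_cam" (4x4, takes a point from world to camera coordinates). Camera axes: x right, y down, z forward; pixel columns grow to the right and rows downward; lengths in mm; the calibration is good to about 2 mm. A picture is of the moment at which its call begins. There is no depth.
- job.sign_off(): hands the job in; it is judged then, once.
The state is a dict: "clock": time; "joints": joint angles; "qd": joint speeds; "effort": joint torques, N m; "eef_pos": TCP position; "eef_rot": TCP orientation; "wrist_force": force on the tool from outside, world axes, zero at the start; "moment": the same for the moment, N m; "finger_gap": finger opening in mm; "finger_force": force on a finger pad.
Only numpy, scipy, OpenCV 4.12 (cv2) and the standard library are available. Lean on these libraries where they do the work, as an engineer would, in place of code of your own. Each camera call takes 0.05 s, during which the arm holds its last target. There are 200 camera calls.

TASK

Stand all the egg boxes that are on the bench upright on the floor of the grey transport case, setting them down gently, then shut the lid completely. Then turn the four captive bolt knobs in the lid clockwise fully home to their end stops, one after another in crosswise order: near left (near is the pull-bar side, left as seen from the robot), far right, near right, and last far left.

Things in the scene. Friction and masses are not known exactly. Their poses are not given: they have to be found in the camera images.
- case: Grey case, fixed, open-topped, 180 (x) x 230 (y) x 85 mm high; walls and floor 8 mm: inside 164 x 214 mm, 77 mm deep. Origin: centre of underside; x from the pull-bar side to the hinge side (roughly away from the robot), y left, z up. Four lugs stand out 32 mm from its y sides, level with the rim. Lid hinge line: along y at x = +90, z = 85 mm.
- lid (a joint): Angle of the case's flat white lid (180 x 296 x 10 mm): 0 = shut on the rim, about 1.65 rad as found = upright, leaning slightly back; grows as it opens. Stiff hinge (0.8 N m of friction): the lid stays where it is left and needs 4 to 6 N at its bar to swing.
- lid_bar (a point): Middle of the lid's round steel pull bar, 12 mm thick, 100 mm long, parallel to the hinge, 45 mm out from the lid's free edge on two legs at its ends. 225 mm from the hinge line, 5 mm above the lid's underside: 90 mm above the bench when shut, about 310 mm when upright. It can be pinched from above, across the bar, and the lid then pivots between the fingers.
- bolt_nl (a joint): Turn of the captive bolt knob at the near left corner of the lid: 0 = fully loose, 2.6 rad = end stop (tight). Found between 0.2 and 1.1. It grows as the knob turns clockwise seen from above (lid shut); 0.06 N m of friction, it stays where it is left.
- grip_nl (a point): Grip point of the near left knob (case x -60, y +125 mm when shut; near = pull-bar side, left = case +y), on its axis: black upright bar 50 mm long (point x), 14 thick (y), 32 high on a disc 42 mm across, 8 thick, on the lid. The point is 10 mm below the bar's top, 28 above the lid's top, 123 above the bench when shut. z points out of the lid.
- bolt_fr (a joint): Turn of the captive bolt knob at the far right corner of the lid: 0 = fully loose, 2.6 rad = end stop (tight). Found between 0.2 and 1.1. It grows as the knob turns clockwise seen from above (lid shut); 0.06 N m of friction, it stays where it is left.
- grip_fr (a point): Grip point of the far right knob (case x +60, y -125 mm when shut; near = pull-bar side, left = case +y), on its axis: black upright bar 50 mm long (point x), 14 thick (y), 32 high on a disc 42 mm across, 8 thick, on the lid. The point is 10 mm below the bar's top, 28 above the lid's top, 123 above the bench when shut. z points out of the lid.
- bolt_nr (a joint): Turn of the captive bolt knob at the near right corner of the lid: 0 = fully loose, 2.6 rad = end stop (tight). Found between 0.2 and 1.1. It grows as the knob turns clockwise seen from above (lid shut); 0.06 N m of friction, it stays where it is left.
- grip_nr (a point): Grip point of the near right knob (case x -60, y -125 mm when shut; near = pull-bar side, left = case +y), on its axis: black upright bar 50 mm long (point x), 14 thick (y), 32 high on a disc 42 mm across, 8 thick, on the lid. The point is 10 mm below the bar's top, 28 above the lid's top, 123 above the bench when shut. z points out of the lid.
- bolt_fl (a joint): Turn of the captive bolt knob at the far left corner of the lid: 0 = fully loose, 2.6 rad = end stop (tight). Found between 0.2 and 1.1. It grows as the knob turns clockwise seen from above (lid shut); 0.06 N m of friction, it stays where it is left.
- grip_fl (a point): Grip point of the far left knob (case x +60, y +125 mm when shut; near = pull-bar side, left = case +y), on its axis: black upright bar 50 mm long (point x), 14 thick (y), 32 high on a disc 42 mm across, 8 thick, on the lid. The point is 10 mm below the bar's top, 28 above the lid's top, 123 above the bench when shut. z points out of the lid.
- egg0: Egg box, 54 x 54 mm and 58 mm high, 0.16 kg: white plastic base with a clear cover and an egg inside, standing upright on the bench. Two to four identical ones are present. Origin: centre of its underside, z up, x and y along its sides.
- egg1: Egg box, 54 x 54 mm and 58 mm high, 0.16 kg: white plastic base with a clear cover and an egg inside, standing upright on the bench. Two to four identical ones are present. Origin: centre of its underside, z up, x and y along its sides.
- egg2: Egg box, 54 x 54 mm and 58 mm high, 0.16 kg: white plastic base with a clear cover and an egg inside, standing upright on the bench. Two to four identical ones are present. Origin: centre of its underside, z up, x and y along its sides.
- egg3: Egg box, 54 x 54 mm and 58 mm high, 0.16 kg: white plastic base with a clear cover and an egg inside, standing upright on the bench. Two to four identical ones are present. Origin: centre of its underside, z up, x and y along its sides.
There are look-alikes about, which are no part of the job. What is shaped like the egg2 but green, turquoise or yellow is not meant.

How it is judged:
By the outcome, as a careful person would: the job done as asked, in the order asked, and still so for the second after the job is handed in, with the robot touching nothing.
Of egg0, egg1, egg2, egg3 only 2 to 4 are there at a start; the rules pass over those that are not, and their reading is None.
At some moment in a run one of egg0, egg1, egg2, egg3 may be knocked a few centimetres aside while the robot is not near it.
It also fails if it takes over 210 s, if anything falls off the work surface, if the arm or the gripper's body presses on something with over 40 N, if the wrist force passes 120 N, or if a joint passes its speed limit or range.

## Working session

There is one attempt and no reset: what is moved stays moved. The work goes in short steps, Python scripts to look and compute and a tool call to move; the robot and the scene stay as the last step left them, time stands still between calls to the robot, and variables do not carry over. Pictures are saved under pics/ and viewed, at most 14 in all, crops included, and the job is handed in when it is done.

Besides the shell and the picture viewer there is one more tool, called as name(argument=value, ...) on one line, values as JSON. jog_arm: Moves the arm, as the interface text tells. Shift numbers are shares of 40 mm and turn numbers shares of 10 degrees, none past 1 either way. Its arguments: {"type":"object","properties":{"commands":{"type":"array"},"squeeze":{"type":"number"}},"required":["commands"]}

```bash
ls; mkdir -p pics; cat > h.py <<'E'
import numpy as np, cv2, sys
from cell import manip, cams, job
def cap(n,f):
    c=cams.camera(n); cv2.imwrite(f,c['image'][:,:,::-1]); np.savez(f[:-4]+'.npz',**{k:np.array(v) for k,v in c.items() if k!='image'}); return c
def ray(f,u,v):
    c=np.load(f); K=np.array([[c['fx'],0,c['cx']],[0,c['fy'],c['cy']],[0,0,1]],float)
    p=cv2.undistortPoints(np.array([[[u,v]]],float),K,c['dist_coeffs'])[0,0]
    T=c['world_to_cam']; R=T[:3,:3]; o=-R.T@T[:3,3]; d=R.T@np.array([p[0],p[1],1]); return o,d
def atz(f,u,v,z):
    o,d=ray(f,u,v); return (o+d*(z-o[2])/d[2]).round(1)
def proj(f,P):
    c=np.load(f); K=np.array([[c['fx'],0,c['cx']],[0,c['fy'],c['cy']],[0,0,1]],float); T=c['world_to_cam']
    return cv2.projectPoints(np.array(P,float).reshape(-1,1,3),cv2.Rodrigues(T[:3,:3])[0],T[:3,3],K,c['dist_coeffs'])[0][:,0].round(1)
E
python3 - <<'E'
from h import *
s=manip.read_state(); print(s, manip.nose_length)
for n in ['scene','side','wrist']:
    c=cap(n,f'pics/{n}0.png'); T=c['world_to_cam']; print(n,(-T[:3,:3].T@T[:3,3]).round(),c['fx'],T[:3,:3].round(2).tolist())
E
```

```text
pics
{'clock': 0.0, 'joints': array([-1.35360577e+00,  3.00462769e-01,  1.52155226e+00, -4.96657742e-06,
        1.32073480e+00, -6.65971372e-02]), 'qd': array([ 1.81490672e-03,  3.81415818e-05, -1.52400392e-03,  1.18938225e-03,
       -5.19275928e-04, -7.93479733e-05]), 'effort': array([ 3.26698946e-04, -5.31817102e+01, -3.52729797e+01,  7.08591565e-02,
        2.44798040e-02, -9.96976155e-05]), 'eef_pos': array([ 153.9398487 , -527.75591877,  212.90309792]), 'eef_rot': array([-3.14043772e+00, -7.22076509e-05,  2.83788881e-01]), 'wrist_force': array([ 1.09542615, -0.50816584, -0.06779222]), 'moment': array([ 0.03005056,  0.01129953, -0.01096476]), 'finger_force': 0.0, 'finger_gap': 93.71723741176706} 8.0
scene [830. 455. 930.] 459.1750360619137 [[-0.82, 0.58, -0.01], [0.48, 0.68, -0.55], [-0.31, -0.45, -0.83]]
side [-212.  757.  776.] 486.6035570093183 [[-0.75, -0.66, -0.02], [-0.34, 0.42, -0.84], [0.57, -0.62, -0.54]]
wrist [ 234. -504.  385.] 348.19154489960863 [[0.28, -0.96, -0.0], [-0.92, -0.27, 0.29], [-0.28, -0.08, -0.96]]
```

View pics/scene0.png

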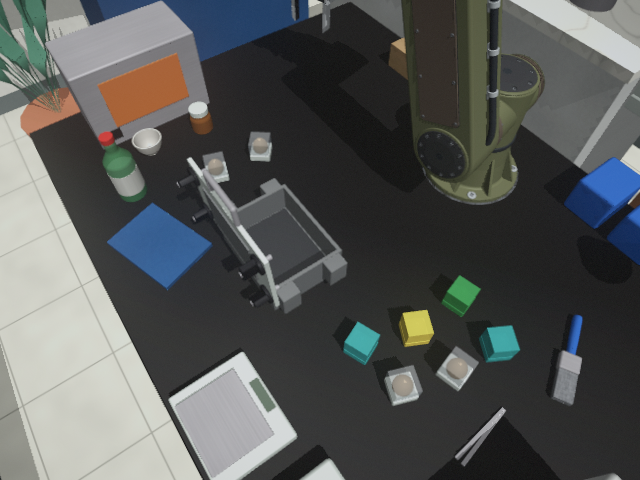

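View pics/side0.png

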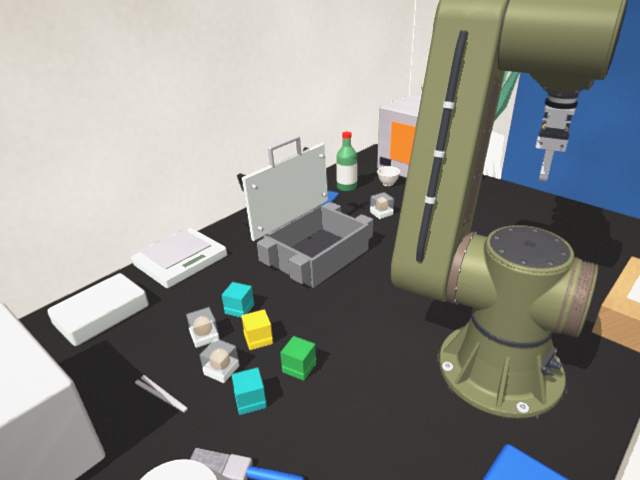

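The scene picture shows four candidate egg boxes, clear with an egg inside: (215,167), (260,147), (402,385) and (457,368). The look-alikes are turquoise (362,343) and (500,343), yellow (416,328) and green (461,295). The case is at (275,240) with its lid upright. The side picture shows eggs at (382,207), (203,327) and (220,360). I'll check these in close crops.

```bash
python3 - <<'E'
import cv2,numpy as np
i=cv2.imread('pics/scene0.png')
a=cv2.resize(i[120:200,180:300],None,fx=4,fy=4,interpolation=3)  #480x320
b=cv2.resize(i[330:410,370:490],None,fx=4,fy=4,interpolation=3)
cv2.imwrite('pics/c1.png',np.vstack([a,b])[:600] if 0 else np.hstack([a,b])[:, :][:600,:960] if 0 else cv2.resize(np.hstack([a,b]),(800,267)))
c=cv2.resize(i[150:315,160:360],(800,600)[:1]+(660,),interpolation=3) if 0 else cv2.resize(i[165:315,160:360],(800,600),interpolation=3)
cv2.imwrite('pics/c2.png',c)
a=cv2.resize(i[125:185,195:285],(600,400)[:1]+(400,),interpolation=3)
b=cv2.resize(i[340:410,375:480],(600,400),interpolation=3)
s=cv2.imread('pics/side0.png')
cv2.imwrite('pics/c1.png',np.vstack([cv2.resize(i[127:187,195:275],(400,300),interpolation=3),cv2.resize(i[345:409,380:480],(400,256),interpolation=3)]))
E
```

```text
(no output)
```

View pics/c1.png

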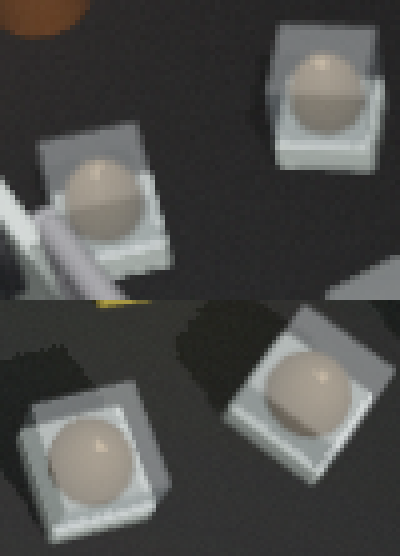

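View pics/c2.png

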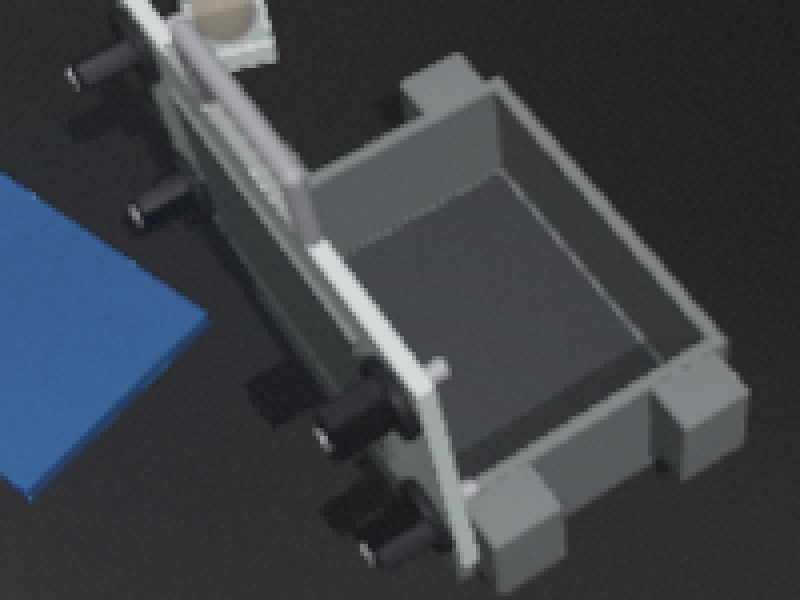

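```bash
cat > fit.py <<'E'
from h import *
from scipy.optimize import least_squares
def fit(f,loc,px,x0):
    loc=np.array(loc,float); px=np.array(px,float)
    def w(p):
        c,s=np.cos(p[2]),np.sin(p[2]); return np.c_[p[0]+c*loc[:,0]-s*loc[:,1],p[1]+s*loc[:,0]+c*loc[:,1],loc[:,2]]
    import warnings
    r=least_squares(lambda p:(projx(f,w(p))-px).ravel(),x0,x_scale=[10,10,.1]); return r.x,r.fun.reshape(-1,2)
def projx(f,P):
    c=np.load(f); K=np.array([[c['fx'],0,c['cx']],[0,c['fy'],c['cy']],[0,0,1]],float); T=c['world_to_cam']
    return cv2.projectPoints(np.array(P,float).reshape(-1,1,3),cv2.Rodrigues(T[:3,:3])[0],T[:3,3],K,c['dist_coeffs'])[0][:,0]
E
python3 - <<'E'
from fit import *
f='pics/scene0.npz'
for n,u,v,z in [('rimNR',284.5,185,85),('rimNL',341.2,251.2,85),('flNR',285,207.5,8),('flNL',325,255,8),('A rt bot',229.6,180,0),('A tl',202.6,155,58),('A tr',222.6,151.4,58),
 ('B bl',250.4,160.4,0),('B br',270,161.4,0),('B tl',250.6,132,58),('B tr',271,132.4,58),
 ('C b1',392.5,405.5,0),('C b2',418.7,398.2,0),('C t1',388.2,371.2,58),('C t2',413.2,365.2,58),('D b',458,390.5,0),('D l',437,373.7,0),('D t',456.2,346.2,58),('D r',478.2,363,58)]:
    print(n,atz(f,u,v,z))
x,r=fit(f,[[-90,-115,85],[-90,115,85],[-82,-107,8],[-82,107,8]],[[284.5,185],[341.2,251.2],[285,207.5],[325,255]],[450,-50,0]); print('case',x.round(3),r.round(1).tolist())
print(projx(f,np.array([[0,0,0.]])))
E
```

```text
rimNR [ 480.  -173.4   85. ]
rimNL [482.2  54.7  85. ]
flNR [ 487.6 -167.9    8. ]
flNL [488.    4.5   8. ]
A rt bot [ 554.4 -336.7    0. ]
A tl [ 586.9 -403.9   58. ]
A tr [ 538.  -384.5   58. ]
B bl [ 472.8 -365.2    0. ]
B br [ 431.  -330.5    0. ]
B tl [ 441.2 -403.7   58. ]
B tr [ 397.1 -369.9   58. ]
C b1 [580.8 358.9   0. ]
C b2 [529.3 378.4   0. ]
C t1 [561.3 311.   58. ]
C t2 [514.4 330.1  58. ]
D b [455.  413.1   0. ]
D l [465.7 363.4   0. ]
D t [419.4 351.   58. ]
D r [408.8 400.6  58. ]
case [ 5.69741e+02 -7.40980e+01 -2.60000e-02] [[-1.9, -4.0], [-3.4, -3.5], [-1.5, -3.3], [6.8, 9.7]]
[[469.20524202 166.50318312]]
```

The crops show four genuine egg boxes. From the measured corners:

| Thing | x, y (mm) | Rotation |
|---|---|---|
| A | (571, -370) | -21° |
| B | (435, -367) | -40° |
| C | (546, 345) | -20° |
| D | (437, 382) | 13° |
| Case centre | (571, -60) | about 0 |

The edge lengths of about 51–55 mm and 228 mm agree with the given sizes.

```bash
cat > go.py <<'E'
from h import *
import math,sys
# usage: go x,y,z,yawdeg ...  prints turn then xy shift then z for successive waypoints from current pose
def plan(*W):
    s=manip.read_state(); p=np.array(s['eef_pos']); y=math.degrees(s['eef_rot'][2]); print('t',round(s['clock'],1),'pos',p.round(1),'rot',np.degrees(s['eef_rot']).round(1),'gap',round(s['finger_gap'],1),'F',s['wrist_force'].round(1))
    for w in W:
        t=-((w[3]-y+180)%360-180) if len(w)<5 else -(w[3]-y)
        a=math.radians(w[3]); d=np.array(w[:3])-p
        print(w,'turn az',round(t/10,2),'| dx',round((d[0]*math.cos(a)+d[1]*math.sin(a))/40,2),'dy',round((d[0]*math.sin(a)-d[1]*math.cos(a))/40,2),'dz',round(-d[2]/40,2)); p=np.array(w[:3],float); y=w[3]
if __name__=='__main__': plan(*[tuple(float(v) for v in a.split(',')) for a in sys.argv[1:]])
E
python3 go.py 435,-367,130,140 435,-367,20,140
python3 - <<'E'
from h import *
f='pics/scene0.npz'
for n,u,v in [('tq1',362,335),('yel',416,320),('grn',461,287),('tq2',500,335)]: print(n,atz(f,u,v,50))
E
```

```text
t 0.1 pos [ 154.  -527.8  213.1] rot [-180.    -0.    16.3] gap 93.9 F [0.6 0.2 0.5]
(435.0, -367.0, 130.0, 140.0) turn az -12.37 | dx -2.8 dy 7.6 dz 2.08
(435.0, -367.0, 20.0, 140.0) turn az -0.0 | dx 0.0 dy 0.0 dz 2.75
tq1 [554.  222.1  50. ]
yel [443.1 261.1  50. ]
grn [312.6 260.5  50. ]
tq2 [326.4 385.1  50. ]
```

jog_arm(commands=[{"az": -1,"gripper": 0},{"az": -1},{"az": -1},{"az": -1},{"az": -1},{"az": -1},{"az": -1},{"az": -1},{"az": -1},{"az": -1}])

```text
schema error: expected keys dx, dy, dz, ax, ay, az, gripper
```

jog_arm(commands=[{"az": -1},{"az": -1},{"az": -0.37},{},{}])

```text
schema error: expected keys dx, dy, dz, ax, ay, az, gripper
```

jog_arm(commands=[{"dx": -0.35,"dy": 0.95,"dz": 0.26},{"dx": -0.35,"dy": 0.95,"dz": 0.26},{"dx": -0.35,"dy": 0.95,"dz": 0.26},{"dx": -0.35,"dy": 0.95,"dz": 0.26},{"dx": -0.35,"dy": 0.95,"dz": 0.26},{"dx": -0.35,"dy": 0.95,"dz": 0.26},{"dx": -0.35,"dy": 0.95,"dz": 0.26},{"dx": -0.35,"dy": 0.95,"dz": 0.26},{},{}])

```text
schema error: expected keys dx, dy, dz, ax, ay, az, gripper
```

```bash
python3 go.py 435,-367,20,140; python3 -c "
from h import *
cap('wrist','pics/w1.png')"
```

```text
t 0.1 pos [ 154.  -527.8  213.1] rot [-180.    -0.    16.3] gap 93.9 F [0.6 0.2 0.5]
(435.0, -367.0, 20.0, 140.0) turn az -12.37 | dx -2.8 dy 7.6 dz 4.83
```

View pics/w1.png

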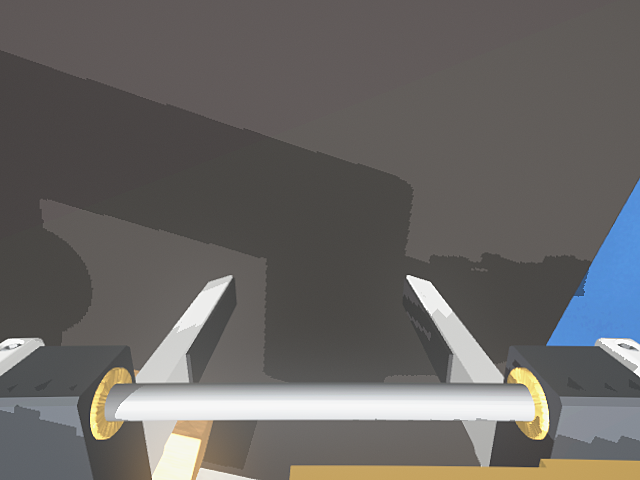

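The wrist picture shows bare bench between the fingers: the arm hasn't moved, because each row needs all seven keys. Re-sending with full rows.

jog_arm(commands=[{"dx": 0,"dy": 0,"dz": 0,"ax": 0,"ay": 0,"az": -1,"gripper": 0},{"dx": 0,"dy": 0,"dz": 0,"ax": 0,"ay": 0,"az": -1,"gripper": 0},{"dx": 0,"dy": 0,"dz": 0,"ax": 0,"ay": 0,"az": -1,"gripper": 0},{"dx": 0,"dy": 0,"dz": 0,"ax": 0,"ay": 0,"az": -1,"gripper": 0},{"dx": 0,"dy": 0,"dz": 0,"ax": 0,"ay": 0,"az": -1,"gripper": 0},{"dx": 0,"dy": 0,"dz": 0,"ax": 0,"ay": 0,"az": -1,"gripper": 0},{"dx": 0,"dy": 0,"dz": 0,"ax": 0,"ay": 0,"az": -1,"gripper": 0},{"dx": 0,"dy": 0,"dz": 0,"ax": 0,"ay": 0,"az": -1,"gripper": 0},{"dx": 0,"dy": 0,"dz": 0,"ax": 0,"ay": 0,"az": -1,"gripper": 0},{"dx": 0,"dy": 0,"dz": 0,"ax": 0,"ay": 0,"az": -1,"gripper": 0}], squeeze=15)

```text
clock: 1.45
eef_pos: [154.0, -527.9, 213.3]
eef_rot: [3.142, -0.0, 2.035]
wrist_force: [0.5, -0.2, 0.1]
finger_gap: 93.8
finger_force: 0.0
```

jog_arm(commands=[{"dx": 0,"dy": 0,"dz": 0,"ax": 0,"ay": 0,"az": -1,"gripper": 0},{"dx": 0,"dy": 0,"dz": 0,"ax": 0,"ay": 0,"az": -1,"gripper": 0},{"dx": 0,"dy": 0,"dz": 0,"ax": 0,"ay": 0,"az": -0.37,"gripper": 0}])

```text
clock: 1.82
eef_pos: [154.0, -527.9, 213.3]
eef_rot: [3.141, -0.0, 2.447]
wrist_force: [0.8, 0.0, 0.0]
finger_gap: 94.1
finger_force: 0.0
```

jog_arm(commands=[{"dx": -0.35,"dy": 0.95,"dz": 0.26,"ax": 0,"ay": 0,"az": 0,"gripper": 0},{"dx": -0.35,"dy": 0.95,"dz": 0.26,"ax": 0,"ay": 0,"az": 0,"gripper": 0},{"dx": -0.35,"dy": 0.95,"dz": 0.26,"ax": 0,"ay": 0,"az": 0,"gripper": 0},{"dx": -0.35,"dy": 0.95,"dz": 0.26,"ax": 0,"ay": 0,"az": 0,"gripper": 0},{"dx": -0.35,"dy": 0.95,"dz": 0.26,"ax": 0,"ay": 0,"az": 0,"gripper": 0},{"dx": -0.35,"dy": 0.95,"dz": 0.26,"ax": 0,"ay": 0,"az": 0,"gripper": 0},{"dx": -0.35,"dy": 0.95,"dz": 0.26,"ax": 0,"ay": 0,"az": 0,"gripper": 0},{"dx": -0.35,"dy": 0.95,"dz": 0.26,"ax": 0,"ay": 0,"az": 0,"gripper": 0},{"dx": 0,"dy": 0,"dz": 0,"ax": 0,"ay": 0,"az": 0,"gripper": 0},{"dx": 0,"dy": 0,"dz": 0,"ax": 0,"ay": 0,"az": 0,"gripper": 0}])

```text
clock: 3.08
eef_pos: [434.9, -367.5, 130.3]
eef_rot: [-3.141, -0.0, 2.443]
wrist_force: [0.5, -0.1, 0.6]
finger_gap: 94.1
finger_force: 0.0
```

```bash
python3 go.py 435,-367,20,140; python3 -c "
from h import *
cap('wrist','pics/w2.png')"
```

```text
t 3.1 pos [ 434.9 -367.5  130.3] rot [-180.   -0.  140.] gap 94.1 F [ 0.5 -0.1  0.6]
(435.0, -367.0, 20.0, 140.0) turn az -0.0 | dx 0.01 dy 0.01 dz 2.76
```

View pics/w2.png

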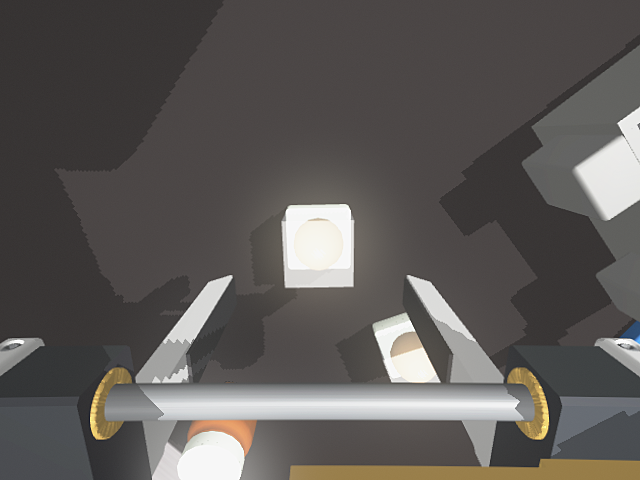

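The wrist picture shows egg B centred between the fingers at about (319,245), square to the jaws. Descending after a quick check of its position.

```bash
python3 -c "
from h import *
f='pics/w2.npz'
print(atz(f,319,243,28),atz(f,319,206,0),atz(f,319,288,58))"
```

```text
[ 435.4 -368.    28. ] [ 416.  -351.7    0. ] [ 455.8 -385.1   58. ]
```

jog_arm(commands=[{"dx": 0,"dy": 0,"dz": 0.7,"ax": 0,"ay": 0,"az": 0,"gripper": 0},{"dx": 0,"dy": 0,"dz": 0.5,"ax": 0,"ay": 0,"az": 0,"gripper": 0}])

```text
clock: 3.38
eef_pos: [434.4, -368.0, 81.8]
eef_rot: [-3.141, 0.0, 2.441]
wrist_force: [-0.3, 0.2, -0.1]
finger_gap: 94.1
finger_force: 0.0
```

jog_arm(commands=[{"dx": 0,"dy": 0,"dz": 0.7,"ax": 0,"ay": 0,"az": 0,"gripper": 0},{"dx": 0,"dy": 0,"dz": 0.6,"ax": 0,"ay": 0,"az": 0,"gripper": 0},{"dx": 0,"dy": 0,"dz": 0.25,"ax": 0,"ay": 0,"az": 0,"gripper": 0},{"dx": 0,"dy": 0,"dz": 0,"ax": 0,"ay": 0,"az": 0,"gripper": 1},{"dx": 0,"dy": 0,"dz": 0,"ax": 0,"ay": 0,"az": 0,"gripper": 1},{"dx": 0,"dy": 0,"dz": 0,"ax": 0,"ay": 0,"az": 0,"gripper": 1},{"dx": 0,"dy": 0,"dz": 0,"ax": 0,"ay": 0,"az": 0,"gripper": 1},{"dx": 0,"dy": 0,"dz": 0,"ax": 0,"ay": 0,"az": 0,"gripper": 1}], squeeze=15)

```text
clock: 4.38
eef_pos: [435.4, -367.4, 20.6]
eef_rot: [-3.142, 0.001, 2.443]
wrist_force: [-1.3, 0.1, 4.1]
finger_gap: 53.9
finger_force: 15.0
```

```bash
python3 go.py 435,-367,150,140 605,-113,150,179.5 605,-113,29,179.5
```

```text
t 4.4 pos [ 435.4 -367.4   20.6] rot [-180.    0.  140.] gap 53.9 F [-1.3  0.1  4.1]
(435.0, -367.0, 150.0, 140.0) turn az -0.0 | dx 0.01 dy 0.0 dz -3.23
(605.0, -113.0, 150.0, 179.5) turn az -3.95 | dx -4.19 dy 6.39 dz -0.0
(605.0, -113.0, 29.0, 179.5) turn az -0.0 | dx 0.0 dy 0.0 dz 3.02
```

jog_arm(commands=[{"dx": 0,"dy": 0,"dz": -0.6,"ax": 0,"ay": 0,"az": 0,"gripper": 1},{"dx": 0,"dy": 0,"dz": -0.9,"ax": 0,"ay": 0,"az": 0,"gripper": 1},{"dx": 0,"dy": 0,"dz": -0.9,"ax": 0,"ay": 0,"az": 0,"gripper": 1},{"dx": 0,"dy": 0,"dz": -0.8,"ax": 0,"ay": 0,"az": 0,"gripper": 1},{"dx": 0,"dy": 0,"dz": 0,"ax": 0,"ay": 0,"az": -0.8,"gripper": 1},{"dx": 0,"dy": 0,"dz": 0,"ax": 0,"ay": 0,"az": -0.8,"gripper": 1},{"dx": 0,"dy": 0,"dz": 0,"ax": 0,"ay": 0,"az": -0.8,"gripper": 1},{"dx": 0,"dy": 0,"dz": 0,"ax": 0,"ay": 0,"az": -0.8,"gripper": 1},{"dx": 0,"dy": 0,"dz": 0,"ax": 0,"ay": 0,"az": -0.75,"gripper": 1}])

```text
clock: 5.5
eef_pos: [435.2, -367.2, 148.1]
eef_rot: [3.141, -0.0, 3.137]
wrist_force: [-0.1, -0.4, -2.0]
finger_gap: 54.1
finger_force: 15.0
```

jog_arm(commands=[{"dx": -0.52,"dy": 0.8,"dz": 0,"ax": 0,"ay": 0,"az": 0,"gripper": 1},{"dx": -0.52,"dy": 0.8,"dz": 0,"ax": 0,"ay": 0,"az": 0,"gripper": 1},{"dx": -0.52,"dy": 0.8,"dz": 0,"ax": 0,"ay": 0,"az": 0,"gripper": 1},{"dx": -0.52,"dy": 0.8,"dz": 0,"ax": 0,"ay": 0,"az": 0,"gripper": 1},{"dx": -0.52,"dy": 0.8,"dz": 0,"ax": 0,"ay": 0,"az": 0,"gripper": 1},{"dx": -0.52,"dy": 0.8,"dz": 0,"ax": 0,"ay": 0,"az": 0,"gripper": 1},{"dx": -0.52,"dy": 0.8,"dz": 0,"ax": 0,"ay": 0,"az": 0,"gripper": 1},{"dx": -0.52,"dy": 0.8,"dz": 0,"ax": 0,"ay": 0,"az": 0,"gripper": 1},{"dx": 0,"dy": 0,"dz": 0,"ax": 0,"ay": 0,"az": 0,"gripper": 1},{"dx": 0,"dy": 0,"dz": 0,"ax": 0,"ay": 0,"az": 0,"gripper": 1}])

```text
clock: 6.75
eef_pos: [603.8, -113.2, 148.0]
eef_rot: [-3.142, -0.001, 3.132]
wrist_force: [0.1, -0.7, -1.5]
finger_gap: 54.0
finger_force: 15.0
```

```bash
python3 go.py 605,-113,45,179.5;python3 -c "
from h import *
cap('scene','pics/s2.png')
i=cv2.imread('pics/s2.png'); cv2.imwrite('pics/s2c.png',cv2.resize(i[100:325,130:430],(800,600),interpolation=3))"
```

```text
t 6.8 pos [ 603.8 -113.2  148. ] rot [-180.    -0.   179.5] gap 54.0 F [ 0.1 -0.7 -1.5]
(605.0, -113.0, 45.0, 179.5) turn az -0.0 | dx -0.03 dy 0.01 dz 2.57
```

View pics/s2c.png

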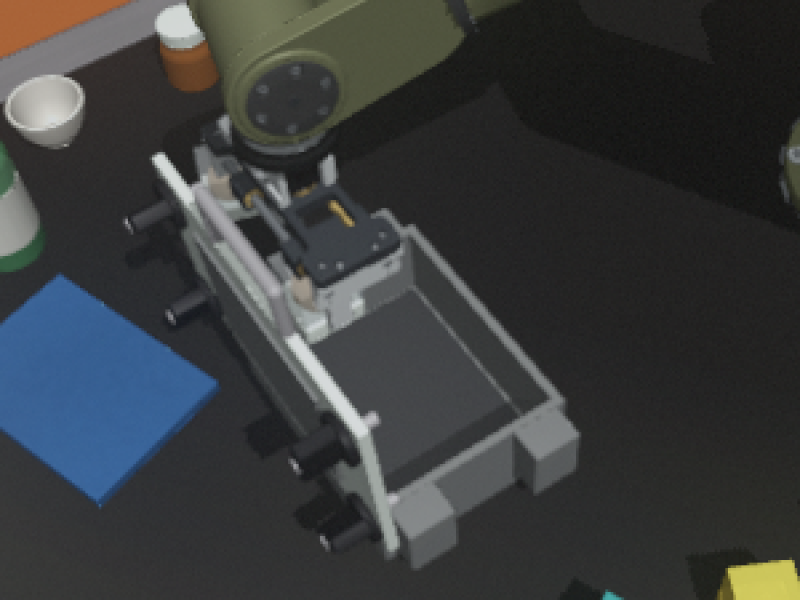

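The crop shows B held over the far right of the case at about (310,280), clear of the lid and walls. Lowering.

jog_arm(commands=[{"dx": -0.03,"dy": 0,"dz": 0.8,"ax": 0,"ay": 0,"az": 0,"gripper": 1},{"dx": 0,"dy": 0,"dz": 0.8,"ax": 0,"ay": 0,"az": 0,"gripper": 1},{"dx": 0,"dy": 0,"dz": 0.8,"ax": 0,"ay": 0,"az": 0,"gripper": 1},{"dx": 0,"dy": 0,"dz": 0.35,"ax": 0,"ay": 0,"az": 0,"gripper": 1},{"dx": 0,"dy": 0,"dz": 0.1,"ax": 0,"ay": 0,"az": 0,"gripper": 1},{"dx": 0,"dy": 0,"dz": 0.05,"ax": 0,"ay": 0,"az": 0,"gripper": 1},{"dx": 0,"dy": 0,"dz": 0,"ax": 0,"ay": 0,"az": 0,"gripper": 1}])

```text
clock: 7.68
eef_pos: [605.7, -113.0, 33.1]
eef_rot: [-3.141, 0.001, 3.132]
wrist_force: [-0.3, 0.6, -1.1]
finger_gap: 54.1
finger_force: 15.0
```

jog_arm(commands=[{"dx": 0,"dy": 0,"dz": 0.03,"ax": 0,"ay": 0,"az": 0,"gripper": 1},{"dx": 0,"dy": 0,"dz": 0.02,"ax": 0,"ay": 0,"az": 0,"gripper": 1},{"dx": 0,"dy": 0,"dz": 0,"ax": 0,"ay": 0,"az": 0,"gripper": 1}])

```text
clock: 8.05
eef_pos: [605.3, -112.8, 30.3]
eef_rot: [-3.142, -0.0, 3.132]
wrist_force: [0.1, 0.1, -2.0]
finger_gap: 53.9
finger_force: 15.0
```

jog_arm(commands=[{"dx": 0,"dy": 0,"dz": 0.03,"ax": 0,"ay": 0,"az": 0,"gripper": 1},{"dx": 0,"dy": 0,"dz": 0.01,"ax": 0,"ay": 0,"az": 0,"gripper": 1},{"dx": 0,"dy": 0,"dz": 0,"ax": 0,"ay": 0,"az": 0,"gripper": 1}])

```text
clock: 8.43
eef_pos: [605.3, -112.9, 28.7]
eef_rot: [3.142, 0.0, 3.132]
wrist_force: [0.1, 0.7, -0.5]
finger_gap: 54.4
finger_force: 15.0
```

jog_arm(commands=[{"dx": 0,"dy": 0,"dz": 0,"ax": 0,"ay": 0,"az": 0,"gripper": 0.25},{"dx": 0,"dy": 0,"dz": 0,"ax": 0,"ay": 0,"az": 0,"gripper": 0.25},{"dx": 0,"dy": 0,"dz": 0,"ax": 0,"ay": 0,"az": 0,"gripper": 0.25},{"dx": 0,"dy": 0,"dz": -0.4,"ax": 0,"ay": 0,"az": 0,"gripper": 0.25},{"dx": 0,"dy": 0,"dz": -0.9,"ax": 0,"ay": 0,"az": 0,"gripper": 0.25},{"dx": 0,"dy": 0,"dz": -0.9,"ax": 0,"ay": 0,"az": 0,"gripper": 0.25},{"dx": 0,"dy": 0,"dz": -0.9,"ax": 0,"ay": 0,"az": 0,"gripper": 0.25}])

```text
clock: 9.3
eef_pos: [605.3, -112.9, 155.2]
eef_rot: [-3.141, 0.001, 3.132]
wrist_force: [-0.7, -0.5, -0.5]
finger_gap: 70.6
finger_force: 0.0
```

```bash
python3 go.py 571,-370,150,158.5; python3 - <<'E'
from h import *
a=cv2.imread('pics/scene0.png'); cap('scene','pics/s3.png'); b=cv2.imread('pics/s3.png')
for n,(u,v) in dict(A=(215,167),C=(402,385),D=(457,368)).items():
    print(n,cv2.absdiff(a[v-18:v+18,u-18:u+18],b[v-18:v+18,u-18:u+18]).mean())
E
```

```text
t 9.3 pos [ 605.3 -112.9  155.2] rot [-1.800e+02  1.000e-01  1.795e+02] gap 70.6 F [-0.7 -0.5 -0.5]
(571.0, -370.0, 150.0, 158.5) turn az 2.1 | dx -1.56 dy -6.3 dz 0.13
A 30.434670781893004
C 0.7556584362139918
D 0.7800925925925926
```

jog_arm(commands=[{"dx": 0.1,"dy": -0.8,"dz": 0,"ax": 0,"ay": 0,"az": 0,"gripper": 0.25},{"dx": 0.1,"dy": -0.8,"dz": 0,"ax": 0,"ay": 0,"az": 0,"gripper": 0},{"dx": 0.1,"dy": -0.8,"dz": 0,"ax": 0,"ay": 0,"az": 0,"gripper": 0},{"dx": 0.1,"dy": -0.8,"dz": 0,"ax": 0,"ay": 0,"az": 0,"gripper": 0},{"dx": 0.1,"dy": -0.8,"dz": 0,"ax": 0,"ay": 0,"az": 0,"gripper": 0},{"dx": 0.1,"dy": -0.8,"dz": 0,"ax": 0,"ay": 0,"az": 0,"gripper": 0},{"dx": 0.1,"dy": -0.8,"dz": 0,"ax": 0,"ay": 0,"az": 0,"gripper": 0},{"dx": 0.1,"dy": -0.8,"dz": 0,"ax": 0,"ay": 0,"az": 0,"gripper": 0},{"dx": 0,"dy": 0,"dz": 0.3,"ax": 0,"ay": 0,"az": 1,"gripper": 0},{"dx": 0,"dy": 0,"dz": 0.3,"ax": 0,"ay": 0,"az": 1,"gripper": 0}])

```text
clock: 10.6
eef_pos: [570.8, -369.1, 129.3]
eef_rot: [-3.141, 0.001, 2.777]
wrist_force: [1.1, -0.2, 0.4]
finger_gap: 94.1
finger_force: 0.0
```

```bash
python3 go.py 571,-370,20,158.5; python3 -c "
from h import *
cap('wrist','pics/w3.png')"
```

```text
t 10.6 pos [ 570.8 -369.1  129.3] rot [-1.800e+02  1.000e-01  1.591e+02] gap 94.1 F [ 1.1 -0.2  0.4]
(571.0, -370.0, 20.0, 158.5) turn az 0.06 | dx -0.01 dy -0.02 dz 2.73
```

View pics/w3.png

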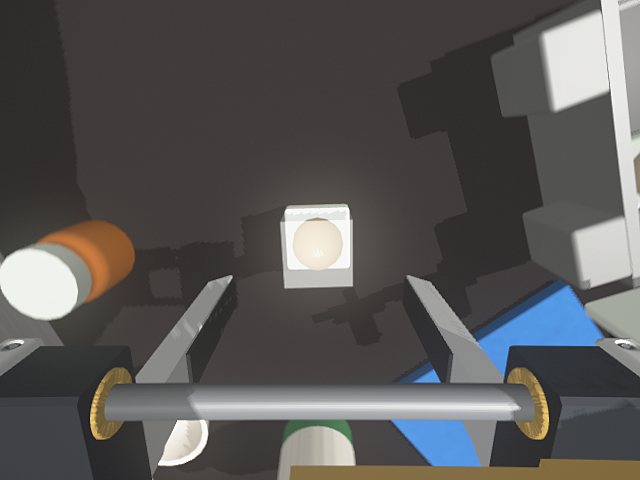

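The wrist picture shows egg A at (318,247), centred and square between the fingers. The jar is at (45,280). I'll check that it clears the gripper body.

```bash
python3 -c "
from h import *
f='pics/w3.npz'
print(atz(f,318,243,28),atz(f,100,235,0),atz(f,85,280,80),atz(f,318,425,150),atz('pics/scene0.npz',201,133,0),atz('pics/scene0.npz',198,105,75),atz('pics/scene0.npz',130,200,0))"
```

```text
[ 571.1 -369.8   28. ] [ 503.1 -552.1    0. ] [ 524.  -521.4   80. ] [ 630.9 -392.3  150. ] [ 534.  -541.9    0. ] [ 513.1 -566.7   75. ] [ 800.  -429.6    0. ]
```

jog_arm(commands=[{"dx": 0,"dy": 0,"dz": 0.9,"ax": 0,"ay": 0,"az": 0.06,"gripper": 0},{"dx": 0,"dy": 0,"dz": 0.9,"ax": 0,"ay": 0,"az": 0,"gripper": 0},{"dx": 0,"dy": 0,"dz": 0.65,"ax": 0,"ay": 0,"az": 0,"gripper": 0},{"dx": 0,"dy": 0,"dz": 0.27,"ax": 0,"ay": 0,"az": 0,"gripper": 0},{"dx": 0,"dy": 0,"dz": 0,"ax": 0,"ay": 0,"az": 0,"gripper": 1},{"dx": 0,"dy": 0,"dz": 0,"ax": 0,"ay": 0,"az": 0,"gripper": 1},{"dx": 0,"dy": 0,"dz": 0,"ax": 0,"ay": 0,"az": 0,"gripper": 1},{"dx": 0,"dy": 0,"dz": 0,"ax": 0,"ay": 0,"az": 0,"gripper": 1},{"dx": 0,"dy": 0,"dz": 0,"ax": 0,"ay": 0,"az": 0,"gripper": 1}])

```text
clock: 11.78
eef_pos: [571.0, -368.8, 20.4]
eef_rot: [-3.141, 0.001, 2.773]
wrist_force: [-0.3, -0.9, 4.7]
finger_gap: 53.7
finger_force: 14.9
```

jog_arm(commands=[{"dx": 0,"dy": 0,"dz": -0.6,"ax": 0,"ay": 0,"az": 0,"gripper": 1},{"dx": 0,"dy": 0,"dz": -0.9,"ax": 0,"ay": 0,"az": 0,"gripper": 1},{"dx": 0,"dy": 0,"dz": -0.9,"ax": 0,"ay": 0,"az": 0,"gripper": 1},{"dx": 0,"dy": 0,"dz": -0.8,"ax": 0,"ay": 0,"az": 0,"gripper": 1},{"dx": 0,"dy": 0,"dz": 0,"ax": 0,"ay": 0,"az": -0.7,"gripper": 1},{"dx": 0,"dy": 0,"dz": 0,"ax": 0,"ay": 0,"az": -0.7,"gripper": 1},{"dx": 0,"dy": 0,"dz": 0,"ax": 0,"ay": 0,"az": -0.7,"gripper": 1},{"dx": 0,"dy": 0,"dz": 0,"ax": 0,"ay": 0,"az": 0,"gripper": 1}])

```text
clock: 12.78
eef_pos: [570.8, -368.4, 147.5]
eef_rot: [3.141, -0.001, 3.138]
wrist_force: [1.0, 0.7, -2.7]
finger_gap: 54.1
finger_force: 14.9
```

```bash
python3 go.py 535,-113,150,179.5
```

```text
t 12.8 pos [ 570.8 -368.4  147.5] rot [180.   -0.  179.8] gap 54.1 F [ 1.   0.7 -2.7]
(535.0, -113.0, 150.0, 179.5) turn az 0.03 | dx 0.95 dy 6.38 dz -0.06
```

Same lowering as before: from 147.5 to 28.4, 2.98 units in all.

jog_arm(commands=[{"dx": 0.12,"dy": 0.8,"dz": 0,"ax": 0,"ay": 0,"az": 0.03,"gripper": 1},{"dx": 0.12,"dy": 0.8,"dz": 0,"ax": 0,"ay": 0,"az": 0,"gripper": 1},{"dx": 0.12,"dy": 0.8,"dz": 0,"ax": 0,"ay": 0,"az": 0,"gripper": 1},{"dx": 0.12,"dy": 0.8,"dz": 0,"ax": 0,"ay": 0,"az": 0,"gripper": 1},{"dx": 0.12,"dy": 0.8,"dz": 0,"ax": 0,"ay": 0,"az": 0,"gripper": 1},{"dx": 0.12,"dy": 0.8,"dz": 0,"ax": 0,"ay": 0,"az": 0,"gripper": 1},{"dx": 0.12,"dy": 0.8,"dz": 0,"ax": 0,"ay": 0,"az": 0,"gripper": 1},{"dx": 0.12,"dy": 0.8,"dz": 0,"ax": 0,"ay": 0,"az": 0,"gripper": 1},{"dx": 0,"dy": 0,"dz": 0,"ax": 0,"ay": 0,"az": 0,"gripper": 1},{"dx": 0,"dy": 0,"dz": 0,"ax": 0,"ay": 0,"az": 0,"gripper": 1}])

```text
clock: 14.02
eef_pos: [534.4, -112.7, 147.9]
eef_rot: [-3.141, 0.0, 3.132]
wrist_force: [-0.1, 0.1, -2.5]
finger_gap: 53.9
finger_force: 14.9
```

jog_arm(commands=[{"dx": 0,"dy": 0,"dz": 0.8,"ax": 0,"ay": 0,"az": 0,"gripper": 1},{"dx": 0,"dy": 0,"dz": 0.8,"ax": 0,"ay": 0,"az": 0,"gripper": 1},{"dx": 0,"dy": 0,"dz": 0.8,"ax": 0,"ay": 0,"az": 0,"gripper": 1},{"dx": 0,"dy": 0,"dz": 0.35,"ax": 0,"ay": 0,"az": 0,"gripper": 1},{"dx": 0,"dy": 0,"dz": 0.1,"ax": 0,"ay": 0,"az": 0,"gripper": 1},{"dx": 0,"dy": 0,"dz": 0.05,"ax": 0,"ay": 0,"az": 0,"gripper": 1},{"dx": 0,"dy": 0,"dz": 0.03,"ax": 0,"ay": 0,"az": 0,"gripper": 1},{"dx": 0,"dy": 0,"dz": 0,"ax": 0,"ay": 0,"az": 0,"gripper": 1}])

```text
clock: 15.02
eef_pos: [534.6, -112.4, 31.2]
eef_rot: [-3.141, 0.001, 3.134]
wrist_force: [-0.5, -0.9, -2.0]
finger_gap: 54.2
finger_force: 14.9
```

jog_arm(commands=[{"dx": 0,"dy": 0,"dz": 0.03,"ax": 0,"ay": 0,"az": 0,"gripper": 1},{"dx": 0,"dy": 0,"dz": 0.02,"ax": 0,"ay": 0,"az": 0,"gripper": 1},{"dx": 0,"dy": 0,"dz": 0.01,"ax": 0,"ay": 0,"az": 0,"gripper": 1},{"dx": 0,"dy": 0,"dz": 0,"ax": 0,"ay": 0,"az": 0,"gripper": 1}])

```text
clock: 15.52
eef_pos: [534.3, -112.3, 28.3]
eef_rot: [-3.142, 0.0, 3.134]
wrist_force: [-1.4, 1.4, 0.0]
finger_gap: 54.3
finger_force: 14.9
```

jog_arm(commands=[{"dx": 0,"dy": 0,"dz": 0,"ax": 0,"ay": 0,"az": 0,"gripper": 0.25},{"dx": 0,"dy": 0,"dz": 0,"ax": 0,"ay": 0,"az": 0,"gripper": 0.25},{"dx": 0,"dy": 0,"dz": 0,"ax": 0,"ay": 0,"az": 0,"gripper": 0.25},{"dx": 0,"dy": 0,"dz": -0.4,"ax": 0,"ay": 0,"az": 0,"gripper": 0.25},{"dx": 0,"dy": 0,"dz": -0.9,"ax": 0,"ay": 0,"az": 0,"gripper": 0.25},{"dx": 0,"dy": 0,"dz": -0.9,"ax": 0,"ay": 0,"az": 0,"gripper": 0.25},{"dx": 0,"dy": 0,"dz": -0.9,"ax": 0,"ay": 0,"az": 0,"gripper": 0.25},{"dx": 0,"dy": 0,"dz": 0,"ax": 0,"ay": 0,"az": 0,"gripper": 0.25}])

```text
clock: 16.52
eef_pos: [535.5, -112.6, 156.0]
eef_rot: [-3.14, 0.006, 3.134]
wrist_force: [0.9, -0.1, -1.4]
finger_gap: 70.5
finger_force: 0.0
```

```bash
python3 go.py 546.5,345,130,179.5; python3 - <<'E'
from h import *
a=cv2.imread('pics/scene0.png'); cap('scene','pics/s4.png'); b=cv2.imread('pics/s4.png')
for n,(u,v) in dict(C=(402,385),D=(457,368)).items():
    print(n,cv2.absdiff(a[v-18:v+18,u-18:u+18],b[v-18:v+18,u-18:u+18]).mean())
E
```

```text
t 16.5 pos [ 535.5 -112.6  156. ] rot [-179.9    0.3  179.6] gap 70.5 F [ 0.9 -0.1 -1.4]
(546.5, 345.0, 130.0, 179.5) turn az 0.01 | dx -0.18 dy 11.44 dz 0.65
C 0.7734053497942387
D 0.8271604938271605
```

jog_arm(commands=[{"dx": -0.02,"dy": 1,"dz": 0,"ax": 0,"ay": 0,"az": 0,"gripper": 0.25},{"dx": -0.02,"dy": 1,"dz": 0,"ax": 0,"ay": 0,"az": 0,"gripper": 0.25},{"dx": -0.02,"dy": 1,"dz": 0,"ax": 0,"ay": 0,"az": 0,"gripper": 0},{"dx": -0.02,"dy": 1,"dz": 0,"ax": 0,"ay": 0,"az": 0,"gripper": 0},{"dx": -0.02,"dy": 1,"dz": 0,"ax": 0,"ay": 0,"az": 0,"gripper": 0},{"dx": -0.02,"dy": 1,"dz": 0,"ax": 0,"ay": 0,"az": 0,"gripper": 0},{"dx": -0.02,"dy": 1,"dz": 0,"ax": 0,"ay": 0,"az": 0,"gripper": 0},{"dx": -0.02,"dy": 1,"dz": 0,"ax": 0,"ay": 0,"az": 0,"gripper": 0},{"dx": -0.02,"dy": 1,"dz": 0,"ax": 0,"ay": 0,"az": 0,"gripper": 0},{"dx": 0,"dy": 1,"dz": 0,"ax": 0,"ay": 0,"az": 0,"gripper": 0}])

```text
clock: 17.82
eef_pos: [544.1, 288.8, 151.3]
eef_rot: [-3.141, -0.002, 3.134]
wrist_force: [0.3, -0.3, -0.1]
finger_gap: 93.9
finger_force: 0.0
```

jog_arm(commands=[{"dx": 0,"dy": 0.72,"dz": 0,"ax": 0,"ay": 0,"az": 0,"gripper": 0},{"dx": 0,"dy": 0.72,"dz": 0,"ax": 0,"ay": 0,"az": 0,"gripper": 0},{"dx": 0,"dy": 0,"dz": 0.3,"ax": 0,"ay": 0,"az": 1,"gripper": 0},{"dx": 0,"dy": 0,"dz": 0.3,"ax": 0,"ay": 0,"az": 1,"gripper": 0},{"dx": 0,"dy": 0,"dz": 0,"ax": 0,"ay": 0,"az": 0,"gripper": 0}])

```text
clock: 18.45
eef_pos: [544.3, 344.9, 126.6]
eef_rot: [-3.139, -0.002, 2.786]
wrist_force: [-0.3, -0.0, 0.8]
finger_gap: 94.0
finger_force: 0.0
```

```bash
python3 go.py 546.5,345,20,159.5; python3 - <<'E'
from h import *
c=cap('wrist','pics/w4.png'); a=cv2.imread('pics/w3.png');b=cv2.imread('pics/w4.png')
g=lambda i:cv2.threshold(cv2.cvtColor(i[190:300,250:390],6),110,255,0)[1]
for i in (a,b):
    cc=cv2.connectedComponentsWithStats(g(i)); k=1+cc[2][1:,4].argmax(); print(cc[2][k],cc[3][k]+[250,190], cv2.minAreaRect(np.argwhere(cc[1]==k)[:,::-1].astype(np.float32)))
E
```

```text
t 18.4 pos [544.3 344.9 126.6] rot [-1.799e+02 -1.000e-01  1.596e+02] gap 94.0 F [-0.3 -0.   0.8]
(546.5, 345.0, 20.0, 159.5) turn az 0.01 | dx -0.05 dy 0.02 dz 2.66
[  30   13   73   86 5830] [316.86535163 245.97307033] ((66.6725845336914, 55.677581787109375), (83.55359649658203, 72.39312744140625), 88.09085083007812)
[  33   18   73   85 5874] [318.48110317 250.56792646] ((69.0, 60.0), (84.0, 72.0), 90.0)
```

jog_arm(commands=[{"dx": -0.05,"dy": 0,"dz": 0.9,"ax": 0,"ay": 0,"az": 0,"gripper": 0},{"dx": 0,"dy": 0,"dz": 0.9,"ax": 0,"ay": 0,"az": 0,"gripper": 0},{"dx": 0,"dy": 0,"dz": 0.6,"ax": 0,"ay": 0,"az": 0,"gripper": 0},{"dx": 0,"dy": 0,"dz": 0.25,"ax": 0,"ay": 0,"az": 0,"gripper": 0},{"dx": 0,"dy": 0,"dz": 0,"ax": 0,"ay": 0,"az": 0,"gripper": 1},{"dx": 0,"dy": 0,"dz": 0,"ax": 0,"ay": 0,"az": 0,"gripper": 1},{"dx": 0,"dy": 0,"dz": 0,"ax": 0,"ay": 0,"az": 0,"gripper": 1},{"dx": 0,"dy": 0,"dz": 0,"ax": 0,"ay": 0,"az": 0,"gripper": 1},{"dx": 0,"dy": 0,"dz": 0,"ax": 0,"ay": 0,"az": 0,"gripper": 1}])

```text
clock: 19.62
eef_pos: [547.0, 344.6, 22.7]
eef_rot: [3.141, 0.0, 2.785]
wrist_force: [-1.2, -0.4, 2.7]
finger_gap: 54.0
finger_force: 14.9
```

jog_arm(commands=[{"dx": 0,"dy": 0,"dz": -0.6,"ax": 0,"ay": 0,"az": 0,"gripper": 1},{"dx": 0,"dy": 0,"dz": -0.9,"ax": 0,"ay": 0,"az": 0,"gripper": 1},{"dx": 0,"dy": 0,"dz": -0.9,"ax": 0,"ay": 0,"az": 0,"gripper": 1},{"dx": 0,"dy": 0,"dz": -0.8,"ax": 0,"ay": 0,"az": 0,"gripper": 1},{"dx": 0,"dy": 0,"dz": 0,"ax": 0,"ay": 0,"az": -1,"gripper": 1},{"dx": 0,"dy": 0,"dz": 0,"ax": 0,"ay": 0,"az": -1,"gripper": 1},{"dx": 0,"dy": 0,"dz": 0,"ax": 0,"ay": 0,"az": 0,"gripper": 1}])

```text
clock: 20.5
eef_pos: [546.8, 344.5, 150.0]
eef_rot: [-3.141, -0.0, 3.133]
wrist_force: [-0.3, -0.3, -0.8]
finger_gap: 54.2
finger_force: 14.9
```

```bash
python3 go.py 605,-7,148,179.5
```

```text
t 20.5 pos [546.8 344.5 150. ] rot [-180.    -0.   179.5] gap 54.2 F [-0.3 -0.3 -0.8]
(605.0, -7.0, 148.0, 179.5) turn az 0.0 | dx -1.53 dy -8.77 dz 0.05
```

jog_arm(commands=[{"dx": -0.17,"dy": -0.97,"dz": 0,"ax": 0,"ay": 0,"az": 0,"gripper": 1},{"dx": -0.17,"dy": -0.97,"dz": 0,"ax": 0,"ay": 0,"az": 0,"gripper": 1},{"dx": -0.17,"dy": -0.97,"dz": 0,"ax": 0,"ay": 0,"az": 0,"gripper": 1},{"dx": -0.17,"dy": -0.97,"dz": 0,"ax": 0,"ay": 0,"az": 0,"gripper": 1},{"dx": -0.17,"dy": -0.97,"dz": 0,"ax": 0,"ay": 0,"az": 0,"gripper": 1},{"dx": -0.17,"dy": -0.97,"dz": 0,"ax": 0,"ay": 0,"az": 0,"gripper": 1},{"dx": -0.17,"dy": -0.97,"dz": 0,"ax": 0,"ay": 0,"az": 0,"gripper": 1},{"dx": -0.17,"dy": -0.97,"dz": 0,"ax": 0,"ay": 0,"az": 0,"gripper": 1},{"dx": -0.17,"dy": -0.97,"dz": 0,"ax": 0,"ay": 0,"az": 0,"gripper": 1},{"dx": 0,"dy": 0,"dz": 0,"ax": 0,"ay": 0,"az": 0,"gripper": 1}])

```text
clock: 21.75
eef_pos: [605.5, -7.4, 150.0]
eef_rot: [-3.141, -0.0, 3.127]
wrist_force: [0.5, 0.8, -1.3]
finger_gap: 54.3
finger_force: 14.9
```

jog_arm(commands=[{"dx": 0,"dy": 0,"dz": 0,"ax": 0,"ay": 0,"az": 0,"gripper": 1},{"dx": 0,"dy": 0,"dz": 0.8,"ax": 0,"ay": 0,"az": 0,"gripper": 1},{"dx": 0,"dy": 0,"dz": 0.8,"ax": 0,"ay": 0,"az": 0,"gripper": 1},{"dx": 0,"dy": 0,"dz": 0.8,"ax": 0,"ay": 0,"az": 0,"gripper": 1},{"dx": 0,"dy": 0,"dz": 0.35,"ax": 0,"ay": 0,"az": 0,"gripper": 1},{"dx": 0,"dy": 0,"dz": 0.1,"ax": 0,"ay": 0,"az": 0,"gripper": 1},{"dx": 0,"dy": 0,"dz": 0.05,"ax": 0,"ay": 0,"az": 0,"gripper": 1},{"dx": 0,"dy": 0,"dz": 0.02,"ax": 0,"ay": 0,"az": 0,"gripper": 1},{"dx": 0,"dy": 0,"dz": 0,"ax": 0,"ay": 0,"az": 0,"gripper": 1}])

```text
clock: 22.88
eef_pos: [605.6, -5.2, 34.0]
eef_rot: [-3.142, 0.001, 3.134]
wrist_force: [-0.4, 0.3, -1.2]
finger_gap: 54.0
finger_force: 14.9
```

jog_arm(commands=[{"dx": 0,"dy": 0,"dz": 0.04,"ax": 0,"ay": 0,"az": 0,"gripper": 1},{"dx": 0,"dy": 0,"dz": 0.02,"ax": 0,"ay": 0,"az": 0,"gripper": 1},{"dx": 0,"dy": 0,"dz": 0.02,"ax": 0,"ay": 0,"az": 0,"gripper": 1},{"dx": 0,"dy": 0,"dz": 0,"ax": 0,"ay": 0,"az": 0,"gripper": 1}])

```text
clock: 23.38
eef_pos: [605.5, -5.2, 30.7]
eef_rot: [-3.142, 0.0, 3.134]
wrist_force: [-4.0, -0.2, 5.5]
finger_gap: 54.0
finger_force: 14.9
```

jog_arm(commands=[{"dx": 0,"dy": 0,"dz": 0,"ax": 0,"ay": 0,"az": 0,"gripper": 0.25},{"dx": 0,"dy": 0,"dz": 0,"ax": 0,"ay": 0,"az": 0,"gripper": 0.25},{"dx": 0,"dy": 0,"dz": 0,"ax": 0,"ay": 0,"az": 0,"gripper": 0.25},{"dx": 0,"dy": 0,"dz": -0.4,"ax": 0,"ay": 0,"az": 0,"gripper": 0.25},{"dx": 0,"dy": 0,"dz": -0.9,"ax": 0,"ay": 0,"az": 0,"gripper": 0.25},{"dx": 0,"dy": 0,"dz": -0.9,"ax": 0,"ay": 0,"az": 0,"gripper": 0.25},{"dx": 0,"dy": 0,"dz": -0.9,"ax": 0,"ay": 0,"az": 0,"gripper": 0.25},{"dx": 0,"dy": 0,"dz": 0,"ax": 0,"ay": 0,"az": 0,"gripper": 0.25}])

```text
clock: 24.38
eef_pos: [606.6, -5.2, 158.3]
eef_rot: [-3.141, 0.006, 3.134]
wrist_force: [-0.2, -0.4, 0.5]
finger_gap: 70.3
finger_force: 0.0
```

```bash
python3 go.py 437,382,130,179.5; python3 - <<'E'
from h import *
a=cv2.imread('pics/scene0.png'); cap('scene','pics/s5.png'); b=cv2.imread('pics/s5.png')
for n,(u,v) in dict(D=(457,368)).items():
    print(n,cv2.absdiff(a[v-18:v+18,u-18:u+18],b[v-18:v+18,u-18:u+18]).mean())
E
```

```text
t 24.4 pos [606.6  -5.2 158.3] rot [-180.     0.3  179.6] gap 70.3 F [-0.2 -0.4  0.5]
(437.0, 382.0, 130.0, 179.5) turn az 0.01 | dx 4.33 dy 9.64 dz 0.71
D 0.8261316872427984
```

jog_arm(commands=[{"dx": 0.43,"dy": 0.96,"dz": 0,"ax": 0,"ay": 0,"az": 0,"gripper": 0.25},{"dx": 0.43,"dy": 0.96,"dz": 0,"ax": 0,"ay": 0,"az": 0,"gripper": 0.25},{"dx": 0.43,"dy": 0.96,"dz": 0,"ax": 0,"ay": 0,"az": 0,"gripper": 0},{"dx": 0.43,"dy": 0.96,"dz": 0,"ax": 0,"ay": 0,"az": 0,"gripper": 0},{"dx": 0.43,"dy": 0.96,"dz": 0,"ax": 0,"ay": 0,"az": 0,"gripper": 0},{"dx": 0.43,"dy": 0.96,"dz": 0,"ax": 0,"ay": 0,"az": 0,"gripper": 0},{"dx": 0.43,"dy": 0.96,"dz": 0,"ax": 0,"ay": 0,"az": 0,"gripper": 0},{"dx": 0.43,"dy": 0.96,"dz": 0,"ax": 0,"ay": 0,"az": 0,"gripper": 0},{"dx": 0.43,"dy": 0.96,"dz": 0,"ax": 0,"ay": 0,"az": 0,"gripper": 0},{"dx": 0.43,"dy": 0.96,"dz": 0,"ax": 0,"ay": 0,"az": 0,"gripper": 0}])

```text
clock: 25.68
eef_pos: [435.3, 381.1, 153.4]
eef_rot: [-3.141, -0.001, 3.134]
wrist_force: [0.9, 0.2, -0.3]
finger_gap: 94.2
finger_force: 0.0
```

jog_arm(commands=[{"dx": 0,"dy": 0,"dz": 0.35,"ax": 0,"ay": 0,"az": -0.7,"gripper": 0},{"dx": 0,"dy": 0,"dz": 0.35,"ax": 0,"ay": 0,"az": -0.7,"gripper": 0},{"dx": 0,"dy": 0,"dz": 0,"ax": 0,"ay": 0,"az": 0,"gripper": 0}])

```text
clock: 26.05
eef_pos: [435.6, 379.7, 124.7]
eef_rot: [-3.14, -0.003, -2.906]
wrist_force: [0.7, 0.2, 0.2]
finger_gap: 93.8
finger_force: 0.0
```

```bash
python3 go.py 437,382,20,193.5; python3 - <<'E'
from h import *
c=cap('wrist','pics/w5.png'); b=cv2.imread('pics/w5.png')
g=lambda i:cv2.threshold(cv2.cvtColor(i[190:300,250:390],6),110,255,0)[1]
for i in (b,):
    cc=cv2.connectedComponentsWithStats(g(i)); k=1+cc[2][1:,4].argmax(); print(cc[2][k],cc[3][k]+[250,190], cv2.minAreaRect(np.argwhere(cc[1]==k)[:,::-1].astype(np.float32)))
E
```

```text
t 26.1 pos [435.6 379.7 124.7] rot [-179.9   -0.2 -166.5] gap 93.8 F [0.7 0.2 0.2]
(437.0, 382.0, 20.0, 193.5) turn az 0.0 | dx -0.05 dy 0.05 dz 2.62
[  33   17   74   86 5997] [319.90028348 249.97715524] ((69.920654296875, 59.531585693359375), (84.32313537597656, 73.16535949707031), 88.85424041748047)
```

jog_arm(commands=[{"dx": -0.05,"dy": 0.02,"dz": 0.9,"ax": 0,"ay": 0,"az": 0,"gripper": 0},{"dx": 0,"dy": 0,"dz": 0.9,"ax": 0,"ay": 0,"az": 0,"gripper": 0},{"dx": 0,"dy": 0,"dz": 0.6,"ax": 0,"ay": 0,"az": 0,"gripper": 0},{"dx": 0,"dy": 0,"dz": 0.2,"ax": 0,"ay": 0,"az": 0,"gripper": 0},{"dx": 0,"dy": 0,"dz": 0,"ax": 0,"ay": 0,"az": 0,"gripper": 1},{"dx": 0,"dy": 0,"dz": 0,"ax": 0,"ay": 0,"az": 0,"gripper": 1},{"dx": 0,"dy": 0,"dz": 0,"ax": 0,"ay": 0,"az": 0,"gripper": 1},{"dx": 0,"dy": 0,"dz": 0,"ax": 0,"ay": 0,"az": 0,"gripper": 1},{"dx": 0,"dy": 0,"dz": 0,"ax": 0,"ay": 0,"az": 0,"gripper": 1}])

```text
clock: 27.22
eef_pos: [438.2, 381.5, 22.6]
eef_rot: [3.141, 0.0, -2.905]
wrist_force: [-0.7, -0.1, 2.8]
finger_gap: 53.8
finger_force: 15.0
```

jog_arm(commands=[{"dx": 0,"dy": 0,"dz": -0.6,"ax": 0,"ay": 0,"az": 0,"gripper": 1},{"dx": 0,"dy": 0,"dz": -0.9,"ax": 0,"ay": 0,"az": 0,"gripper": 1},{"dx": 0,"dy": 0,"dz": -0.9,"ax": 0,"ay": 0,"az": 0,"gripper": 1},{"dx": 0,"dy": 0,"dz": -0.8,"ax": 0,"ay": 0,"az": 0,"gripper": 1},{"dx": 0,"dy": 0,"dz": 0,"ax": 0,"ay": 0,"az": 0.7,"gripper": 1},{"dx": 0,"dy": 0,"dz": 0,"ax": 0,"ay": 0,"az": 0.7,"gripper": 1},{"dx": 0,"dy": 0,"dz": 0,"ax": 0,"ay": 0,"az": 0,"gripper": 1}])

```text
clock: 28.1
eef_pos: [438.0, 381.3, 150.0]
eef_rot: [-3.141, -0.0, 3.135]
wrist_force: [-0.8, 0.4, -1.9]
finger_gap: 53.7
finger_force: 15.0
```

```bash
python3 go.py 535,-6,148,179.5
```

```text
t 28.1 pos [438.  381.3 150. ] rot [-180.    -0.   179.6] gap 53.7 F [-0.8  0.4 -1.9]
(535.0, -6.0, 148.0, 179.5) turn az 0.01 | dx -2.51 dy -9.66 dz 0.05
```

jog_arm(commands=[{"dx": -0.25,"dy": -0.97,"dz": 0,"ax": 0,"ay": 0,"az": 0,"gripper": 1},{"dx": -0.25,"dy": -0.97,"dz": 0,"ax": 0,"ay": 0,"az": 0,"gripper": 1},{"dx": -0.25,"dy": -0.97,"dz": 0,"ax": 0,"ay": 0,"az": 0,"gripper": 1},{"dx": -0.25,"dy": -0.97,"dz": 0,"ax": 0,"ay": 0,"az": 0,"gripper": 1},{"dx": -0.25,"dy": -0.97,"dz": 0,"ax": 0,"ay": 0,"az": 0,"gripper": 1},{"dx": -0.25,"dy": -0.97,"dz": 0,"ax": 0,"ay": 0,"az": 0,"gripper": 1},{"dx": -0.25,"dy": -0.97,"dz": 0,"ax": 0,"ay": 0,"az": 0,"gripper": 1},{"dx": -0.25,"dy": -0.97,"dz": 0,"ax": 0,"ay": 0,"az": 0,"gripper": 1},{"dx": -0.25,"dy": -0.97,"dz": 0,"ax": 0,"ay": 0,"az": 0,"gripper": 1},{"dx": -0.25,"dy": -0.93,"dz": 0,"ax": 0,"ay": 0,"az": 0,"gripper": 1}])

```text
clock: 29.35
eef_pos: [535.3, -7.1, 150.2]
eef_rot: [3.142, -0.0, 3.137]
wrist_force: [0.0, -0.4, -2.1]
finger_gap: 54.2
finger_force: 15.0
```

jog_arm(commands=[{"dx": 0,"dy": 0,"dz": 0,"ax": 0,"ay": 0,"az": 0,"gripper": 1},{"dx": 0,"dy": 0,"dz": 0,"ax": 0,"ay": 0,"az": 0,"gripper": 1},{"dx": 0,"dy": 0,"dz": 0.8,"ax": 0,"ay": 0,"az": 0,"gripper": 1},{"dx": 0,"dy": 0,"dz": 0.8,"ax": 0,"ay": 0,"az": 0,"gripper": 1},{"dx": 0,"dy": 0,"dz": 0.8,"ax": 0,"ay": 0,"az": 0,"gripper": 1},{"dx": 0,"dy": 0,"dz": 0.35,"ax": 0,"ay": 0,"az": 0,"gripper": 1},{"dx": 0,"dy": 0,"dz": 0.1,"ax": 0,"ay": 0,"az": 0,"gripper": 1},{"dx": 0,"dy": 0,"dz": 0.05,"ax": 0,"ay": 0,"az": 0,"gripper": 1},{"dx": 0,"dy": 0,"dz": 0,"ax": 0,"ay": 0,"az": 0,"gripper": 1}])

```text
clock: 30.48
eef_pos: [535.6, -5.7, 35.0]
eef_rot: [-3.141, 0.001, 3.134]
wrist_force: [0.7, -0.4, -1.2]
finger_gap: 53.7
finger_force: 15.0
```

jog_arm(commands=[{"dx": 0,"dy": 0,"dz": 0.05,"ax": 0,"ay": 0,"az": 0,"gripper": 1},{"dx": 0,"dy": 0,"dz": 0.03,"ax": 0,"ay": 0,"az": 0,"gripper": 1},{"dx": 0,"dy": 0,"dz": 0.02,"ax": 0,"ay": 0,"az": 0,"gripper": 1},{"dx": 0,"dy": 0,"dz": 0,"ax": 0,"ay": 0,"az": 0,"gripper": 1}])

```text
clock: 30.98
eef_pos: [535.2, -5.8, 30.6]
eef_rot: [-3.142, 0.0, 3.134]
wrist_force: [-3.2, 0.5, 3.5]
finger_gap: 53.8
finger_force: 15.0
```

jog_arm(commands=[{"dx": 0,"dy": 0,"dz": 0,"ax": 0,"ay": 0,"az": 0,"gripper": 0.25},{"dx": 0,"dy": 0,"dz": 0,"ax": 0,"ay": 0,"az": 0,"gripper": 0.25},{"dx": 0,"dy": 0,"dz": 0,"ax": 0,"ay": 0,"az": 0,"gripper": 0.25},{"dx": 0,"dy": 0,"dz": -0.4,"ax": 0,"ay": 0,"az": 0,"gripper": 0.25},{"dx": 0,"dy": 0,"dz": -0.9,"ax": 0,"ay": 0,"az": 0,"gripper": 0.25},{"dx": 0,"dy": 0,"dz": -0.9,"ax": 0,"ay": 0,"az": 0,"gripper": 0.25},{"dx": 0.5,"dy": 0,"dz": -1,"ax": 0,"ay": 0,"az": 0,"gripper": 0.25},{"dx": 0.5,"dy": 0,"dz": -1,"ax": 0,"ay": 0,"az": 0,"gripper": 0.25},{"dx": 0.5,"dy": 0,"dz": -1,"ax": 0,"ay": 0,"az": 0,"gripper": 0.25},{"dx": 0.5,"dy": 0,"dz": -1,"ax": 0,"ay": 0,"az": 0,"gripper": 0.25}])

```text
clock: 32.22
eef_pos: [454.1, -5.1, 280.7]
eef_rot: [-3.141, 0.001, 3.134]
wrist_force: [0.3, 0.1, -0.3]
finger_gap: 70.4
finger_force: 0.0
```

jog_arm(commands=[{"dx": 0.5,"dy": 0,"dz": -1,"ax": 0,"ay": 0,"az": 0,"gripper": 0.5},{"dx": 0.5,"dy": 0,"dz": -0.9,"ax": 0,"ay": 0,"az": 0,"gripper": 0.5},{"dx": 0,"dy": 0,"dz": 0,"ax": 0,"ay": 0,"az": 1,"gripper": 0.5},{"dx": 0,"dy": 0,"dz": 0,"ax": 0,"ay": 0,"az": 1,"gripper": 0.5},{"dx": 0,"dy": 0,"dz": 0,"ax": 0,"ay": 0,"az": 1,"gripper": 0.5},{"dx": 0,"dy": 0,"dz": 0,"ax": 0,"ay": 0,"az": 1,"gripper": 0.5},{"dx": 0,"dy": 0,"dz": 0,"ax": 0,"ay": 0,"az": 1,"gripper": 0.5},{"dx": 0,"dy": 0,"dz": 0,"ax": 0,"ay": 0,"az": 1,"gripper": 0.5},{"dx": 0,"dy": 0,"dz": 0,"ax": 0,"ay": 0,"az": 1,"gripper": 0.5},{"dx": 0,"dy": 0,"dz": 0,"ax": 0,"ay": 0,"az": 1,"gripper": 0.5}])

```text
clock: 33.48
eef_pos: [414.7, -4.8, 355.3]
eef_rot: [3.14, 0.0, 1.732]
wrist_force: [-0.2, -0.0, -0.1]
finger_gap: 46.8
finger_force: 0.0
```

jog_arm(commands=[{"dx": 0,"dy": 0,"dz": 0,"ax": 0,"ay": 0,"az": 1,"gripper": 0.5},{"dx": 0,"dy": 0,"dz": 0,"ax": 0,"ay": 0,"az": 0,"gripper": 0.5}])

```text
clock: 33.72
eef_pos: [414.8, -4.8, 355.1]
eef_rot: [3.141, 0.0, 1.564]
wrist_force: [0.5, -0.2, 0.3]
finger_gap: 46.8
finger_force: 0.0
```

```bash
python3 go.py 684,-60,360,90; python3 - <<'E'
from h import *
cap('scene','pics/s6.png'); cap('side','pics/d6.png')
a=cv2.imread('pics/s6.png');b=cv2.imread('pics/d6.png')
cv2.imwrite('pics/m6.png',np.hstack([cv2.resize(a[125:325,160:360],(400,400),interpolation=3),cv2.resize(b[120:290,230:400],(400,400),interpolation=3)]))
for th in (1.6,1.65,1.7):
    P=[[661-225*np.cos(th)+5*np.sin(th),y,85+225*np.sin(th)+5*np.cos(th)] for y in (-10,-110)]
    print(th,np.round(P[0]),proj('pics/s6.npz',P).tolist(),proj('pics/d6.npz',P).tolist())
E
```

```text
t 33.7 pos [414.8  -4.8 355.1] rot [179.9   0.   89.6] gap 46.8 F [ 0.5 -0.2  0.3]
(684.0, -60.0, 360.0, 90.0) turn az -0.04 | dx -1.38 dy 6.73 dz -0.12
1.6 [673. -10. 310.] [[234.2, 209.8], [206.7, 173.8]] [[268.3, 149.2], [295.9, 137.9]]
1.65 [684. -10. 309.] [[228.5, 213.2], [201.2, 176.8]] [[265.3, 148.5], [292.9, 137.3]]
1.7 [695. -10. 307.] [[222.9, 216.8], [195.9, 180.1]] [[262.4, 148.0], [290.0, 136.8]]
```

View pics/m6.png

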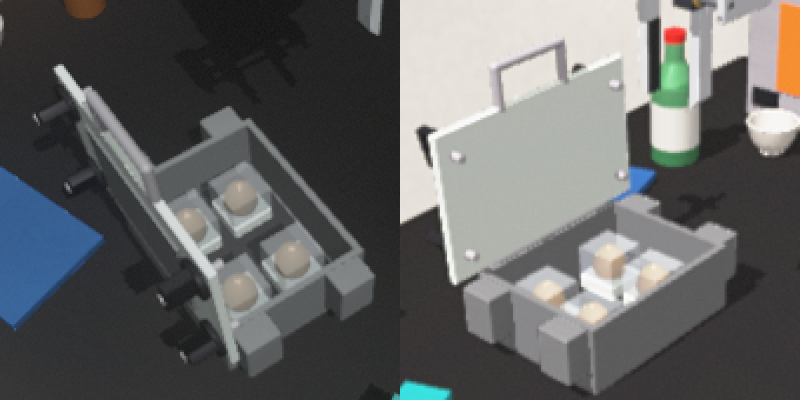

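The picture shows all four egg boxes upright in the case. The bar ends are at about (205,171) and (235,205) in the scene view, and (270.4,147.6) and (299.3,137.9) in the side view. Triangulating the bar.

```bash
python3 - <<'E'
from h import *
def tri(a,b):
    o1,d1=ray('pics/s6.npz',*a);o2,d2=ray('pics/d6.npz',*b); d1/=np.linalg.norm(d1);d2/=np.linalg.norm(d2)
    t=np.linalg.lstsq(np.c_[d1,-d2],o2-o1,rcond=None)[0]; p,q=o1+t[0]*d1,o2+t[1]*d2; return ((p+q)/2).round(1),np.linalg.norm(p-q).round(1)
print(tri((205,171),(299.3,137.9)),tri((235,205),(270.4,147.6)),tri((220,188),(284.8,142.7)))
# lid plate top corners (free edge): scene crop (60,68)&(232,345)... side (432,140),(622,58)
print(tri((160+60/2,125+68/2),(230+622*.425-170,120+58*.425)))
# rim NL outer & lug checks in side
print(tri((160+360/2,125+250/2),(230+595*.425-170,120+330*.425)),tri((160+247/2,125+122/2),(230+728*.425-170,120+237*.425)))
E
```

```text
(array([ 671. , -121. ,  306.6]), np.float64(0.5)) (array([667.8, -14. , 314.4]), np.float64(1.1)) (array([669.4, -65.6, 310.8]), np.float64(0.1))
(array([ 667.4, -214.6,  257.9]), np.float64(3.8))
(array([480. ,  46.9,  81.7]), np.float64(4.4)) (array([ 480.3, -179.2,   87.8]), np.float64(15.5))
```

jog_arm(commands=[{"dx": -0.21,"dy": 0.92,"dz": -0.1,"ax": 0,"ay": 0,"az": -0.04,"gripper": 0.35},{"dx": -0.21,"dy": 0.92,"dz": -0.1,"ax": 0,"ay": 0,"az": 0,"gripper": 0.35},{"dx": -0.21,"dy": 0.92,"dz": 0,"ax": 0,"ay": 0,"az": 0,"gripper": 0.35},{"dx": -0.21,"dy": 0.92,"dz": 0,"ax": 0,"ay": 0,"az": 0,"gripper": 0.35},{"dx": -0.21,"dy": 0.92,"dz": 0,"ax": 0,"ay": 0,"az": 0,"gripper": 0.35},{"dx": -0.21,"dy": 0.92,"dz": 0,"ax": 0,"ay": 0,"az": 0,"gripper": 0.35},{"dx": -0.21,"dy": 0.92,"dz": 0,"ax": 0,"ay": 0,"az": 0,"gripper": 0.35},{"dx": 0,"dy": 0,"dz": 0,"ax": 0,"ay": 0,"az": 0,"gripper": 0.35},{"dx": 0,"dy": 0,"dz": 0,"ax": 0,"ay": 0,"az": 0,"gripper": 0.35}])

```text
clock: 34.95
eef_pos: [672.3, -63.9, 362.4]
eef_rot: [-3.142, -0.0, 1.572]
wrist_force: [0.1, -0.2, 0.5]
finger_gap: 61.1
finger_force: 0.0
```

```bash
python3 go.py 671,-63,302,90; python3 - <<'E'
from h import *
cap('wrist','pics/w6.png')
print(proj('pics/w6.npz',[[669,-14,311],[669,-116,311],[684,-66,309]]))
E
```

```text
t 35.0 pos [672.3 -63.9 362.4] rot [-180.    -0.    90.1] gap 61.1 F [ 0.1 -0.2  0.5]
(671.0, -63.0, 302.0, 90.0) turn az 0.01 | dx 0.02 dy -0.03 dz 1.51
[[315.3 191. ]
 [315.4 331. ]
 [337.1 265.6]]
```

View pics/w6.png

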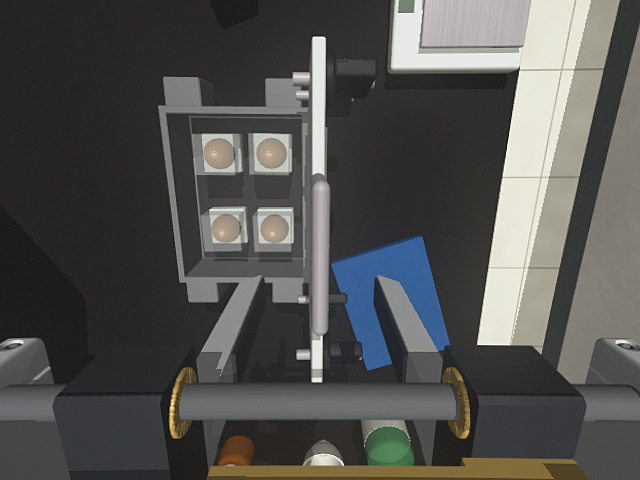

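The wrist picture shows the bar at u=320, from v=180 to v=333, centred between the fingers. That puts it at x about 672, y about -62. Descending and pinching.

jog_arm(commands=[{"dx": 0.02,"dy": 0,"dz": 0.7,"ax": 0,"ay": 0,"az": 0,"gripper": 0.35},{"dx": 0,"dy": 0,"dz": 0.5,"ax": 0,"ay": 0,"az": 0,"gripper": 0.35},{"dx": 0,"dy": 0,"dz": 0.3,"ax": 0,"ay": 0,"az": 0,"gripper": 0.35},{"dx": 0,"dy": 0,"dz": 0,"ax": 0,"ay": 0,"az": 0,"gripper": 0.35},{"dx": 0,"dy": 0,"dz": 0,"ax": 0,"ay": 0,"az": 0,"gripper": 1},{"dx": 0,"dy": 0,"dz": 0,"ax": 0,"ay": 0,"az": 0,"gripper": 1},{"dx": 0,"dy": 0,"dz": 0,"ax": 0,"ay": 0,"az": 0,"gripper": 1},{"dx": 0,"dy": 0,"dz": 0,"ax": 0,"ay": 0,"az": 0,"gripper": 1},{"dx": 0,"dy": 0,"dz": 0,"ax": 0,"ay": 0,"az": 0,"gripper": 1}], squeeze=40)

```text
clock: 36.12
eef_pos: [672.7, -63.3, 302.2]
eef_rot: [-3.142, -0.0, 1.57]
wrist_force: [-0.8, -1.0, -0.0]
finger_gap: 14.5
finger_force: 0.0
```

```bash
python3 - <<'E'
from h import *
f='pics/w6.npz'
for p in [(160,107),(182,283)]: print(atz(f,*p,85))
s=manip.read_state(); print(s['eef_pos'],s['wrist_force'])
b=lambda th,hx=660,r=225: np.array([hx-r*np.cos(th)+5*np.sin(th),85+r*np.sin(th)+5*np.cos(th)])
x=s['eef_pos'][0]; from scipy.optimize import brentq
t0=brentq(lambda t:b(t)[0]-x,1.4,1.75); print('th0',t0,b(t0))
ts=np.linspace(t0,0,21); P=np.array([b(t) for t in ts]); D=np.diff(P,axis=0)/40
print([(round(d[0],2),round(-d[1],2)) for d in D])
E
```

```text
[480.3  50.8  85. ]
[ 480.6 -178.9   85. ]
[672.65970442 -63.26607108 302.24676548] [-0.82263108 -0.96884957 -0.0029775 ]
th0 1.604858934645793 [672.65970442 309.69920312]
[(np.float64(-0.45), np.float64(-0.01)), (np.float64(-0.45), np.float64(0.03)), (np.float64(-0.45), np.float64(0.06)), (np.float64(-0.44), np.float64(0.1)), (np.float64(-0.43), np.float64(0.14)), (np.float64(-0.42), np.float64(0.17)), (np.float64(-0.4), np.float64(0.2)), (np.float64(-0.39), np.float64(0.23)), (np.float64(-0.37), np.float64(0.26)), (np.float64(-0.34), np.float64(0.29)), (np.float64(-0.32), np.float64(0.32)), (np.float64(-0.29), np.float64(0.34)), (np.float64(-0.26), np.float64(0.37)), (np.float64(-0.23), np.float64(0.39)), (np.float64(-0.2), np.float64(0.4)), (np.float64(-0.17), np.float64(0.42)), (np.float64(-0.13), np.float64(0.43)), (np.float64(-0.1), np.float64(0.44)), (np.float64(-0.06), np.float64(0.45)), (np.float64(-0.03), np.float64(0.45))]
```

jog_arm(commands=[{"dx": 0,"dy": 0,"dz": 0,"ax": 0,"ay": 0,"az": 0,"gripper": 1},{"dx": 0,"dy": 0,"dz": 0,"ax": 0,"ay": 0,"az": 0,"gripper": 1},{"dx": 0,"dy": -0.45,"dz": 0,"ax": 0,"ay": 0,"az": 0,"gripper": 1},{"dx": 0,"dy": -0.45,"dz": 0.03,"ax": 0,"ay": 0,"az": 0,"gripper": 1},{"dx": 0,"dy": -0.45,"dz": 0.06,"ax": 0,"ay": 0,"az": 0,"gripper": 1},{"dx": 0,"dy": -0.44,"dz": 0.1,"ax": 0,"ay": 0,"az": 0,"gripper": 1}])

```text
clock: 36.88
eef_pos: [601.2, -62.7, 295.7]
eef_rot: [3.138, -0.0, 1.571]
wrist_force: [4.7, 2.9, 4.3]
finger_gap: 10.8
finger_force: 40.0
```

jog_arm(commands=[{"dx": 0,"dy": -0.43,"dz": 0.14,"ax": 0,"ay": 0,"az": 0,"gripper": 1},{"dx": 0,"dy": -0.42,"dz": 0.17,"ax": 0,"ay": 0,"az": 0,"gripper": 1},{"dx": 0,"dy": -0.4,"dz": 0.2,"ax": 0,"ay": 0,"az": 0,"gripper": 1},{"dx": 0,"dy": -0.39,"dz": 0.23,"ax": 0,"ay": 0,"az": 0,"gripper": 1},{"dx": 0,"dy": -0.37,"dz": 0.26,"ax": 0,"ay": 0,"az": 0,"gripper": 1},{"dx": 0,"dy": -0.34,"dz": 0.29,"ax": 0,"ay": 0,"az": 0,"gripper": 1}])

```text
clock: 37.62
eef_pos: [507.2, -62.5, 243.6]
eef_rot: [3.139, -0.001, 1.57]
wrist_force: [2.2, 3.6, 2.6]
finger_gap: 10.7
finger_force: 40.0
```

```bash
python3 - <<'E'
from h import *
s=manip.read_state(); print(s['eef_pos'],np.degrees(s['eef_rot']),s['finger_gap'])
x=s['eef_pos'][0]
b=lambda th,hx=660,r=225: np.array([hx-r*np.cos(th)+5*np.sin(th),85+r*np.sin(th)+5*np.cos(th)])
from scipy.optimize import brentq
t0=brentq(lambda t:b(t)[0]-x,0,1.75); print('th',t0,b(t0))
ts=np.linspace(t0,0,11); P=np.array([b(t) for t in ts]); D=np.diff(P,axis=0)/40
print([(float(round(d[0],2)),float(round(-d[1],2))) for d in D])
E
```

```text
[507.15108729 -62.51645732 243.56440559] [ 1.79847111e+02 -5.47541783e-02  8.99802645e+01] 10.650422802229734
th 0.8019590354807389 [507.15108729 250.18840723]
[(-0.32, 0.32), (-0.29, 0.34), (-0.26, 0.37), (-0.23, 0.39), (-0.2, 0.4), (-0.17, 0.42), (-0.13, 0.43), (-0.1, 0.44), (-0.06, 0.45), (-0.03, 0.45)]
```

jog_arm(commands=[{"dx": 0,"dy": -0.32,"dz": 0.32,"ax": 0,"ay": 0,"az": 0,"gripper": 1},{"dx": 0,"dy": -0.29,"dz": 0.34,"ax": 0,"ay": 0,"az": 0,"gripper": 1},{"dx": 0,"dy": -0.26,"dz": 0.37,"ax": 0,"ay": 0,"az": 0,"gripper": 1},{"dx": 0,"dy": -0.23,"dz": 0.39,"ax": 0,"ay": 0,"az": 0,"gripper": 1},{"dx": 0,"dy": -0.2,"dz": 0.4,"ax": 0,"ay": 0,"az": 0,"gripper": 1},{"dx": 0,"dy": -0.17,"dz": 0.42,"ax": 0,"ay": 0,"az": 0,"gripper": 1},{"dx": 0,"dy": -0.13,"dz": 0.43,"ax": 0,"ay": 0,"az": 0,"gripper": 1},{"dx": 0,"dy": -0.1,"dz": 0.44,"ax": 0,"ay": 0,"az": 0,"gripper": 1},{"dx": 0,"dy": -0.06,"dz": 0.3,"ax": 0,"ay": 0,"az": 0,"gripper": 1},{"dx": 0,"dy": -0.01,"dz": 0.15,"ax": 0,"ay": 0,"az": 0,"gripper": 1}])

```text
clock: 38.88
eef_pos: [434.8, -62.3, 99.9]
eef_rot: [-3.138, -0.002, 1.57]
wrist_force: [-11.9, 6.3, 4.5]
finger_gap: 10.8
finger_force: 40.0
```

```bash
python3 go.py 435,-63,83,90
```

```text
t 38.9 pos [434.8 -62.3  99.9] rot [-1.798e+02 -1.000e-01  9.000e+01] gap 10.8 F [-11.9   6.3   4.5]
(435.0, -63.0, 83.0, 90.0) turn az -0.0 | dx -0.02 dy 0.01 dz 0.42
```

jog_arm(commands=[{"dx": 0,"dy": -0.03,"dz": 0.15,"ax": 0,"ay": 0,"az": 0,"gripper": 1},{"dx": 0,"dy": -0.02,"dz": 0.12,"ax": 0,"ay": 0,"az": 0,"gripper": 1},{"dx": 0,"dy": 0,"dz": 0.05,"ax": 0,"ay": 0,"az": 0,"gripper": 1},{"dx": 0,"dy": 0,"dz": 0,"ax": 0,"ay": 0,"az": 0,"gripper": 1}])

```text
clock: 39.38
eef_pos: [433.6, -62.3, 87.5]
eef_rot: [-3.14, -0.002, 1.57]
wrist_force: [-2.5, 7.3, -1.4]
finger_gap: 11.1
finger_force: 40.0
```

jog_arm(commands=[{"dx": 0,"dy": 0,"dz": 0.05,"ax": 0,"ay": 0,"az": 0,"gripper": 1},{"dx": 0,"dy": 0,"dz": 0,"ax": 0,"ay": 0,"az": 0,"gripper": 1}])

```text
clock: 39.62
eef_pos: [433.5, -62.3, 85.6]
eef_rot: [-3.14, -0.002, 1.57]
wrist_force: [-3.9, 7.3, -0.6]
finger_gap: 10.8
finger_force: 40.0
```

jog_arm(commands=[{"dx": 0,"dy": 0,"dz": 0.04,"ax": 0,"ay": 0,"az": 0,"gripper": 1},{"dx": 0,"dy": 0,"dz": 0.02,"ax": 0,"ay": 0,"az": 0,"gripper": 1},{"dx": 0,"dy": 0,"dz": 0,"ax": 0,"ay": 0,"az": 0,"gripper": 1}])

```text
clock: 40.0
eef_pos: [433.4, -62.3, 83.2]
eef_rot: [-3.139, -0.002, 1.57]
wrist_force: [-5.6, 7.7, 1.3]
finger_gap: 11.1
finger_force: 40.0
```

jog_arm(commands=[{"dx": 0,"dy": 0,"dz": 0.03,"ax": 0,"ay": 0,"az": 0,"gripper": 1},{"dx": 0,"dy": 0,"dz": 0,"ax": 0,"ay": 0,"az": 0,"gripper": 1}])

```text
clock: 40.25
eef_pos: [433.3, -62.3, 82.0]
eef_rot: [-3.139, -0.002, 1.57]
wrist_force: [-5.4, 7.2, 0.4]
finger_gap: 10.7
finger_force: 40.0
```

jog_arm(commands=[{"dx": 0,"dy": 0,"dz": 0.03,"ax": 0,"ay": 0,"az": 0,"gripper": 1},{"dx": 0,"dy": 0,"dz": 0.03,"ax": 0,"ay": 0,"az": 0,"gripper": 1},{"dx": 0,"dy": 0,"dz": 0,"ax": 0,"ay": 0,"az": 0,"gripper": 1}])

```text
clock: 40.62
eef_pos: [433.2, -62.3, 79.5]
eef_rot: [-3.139, -0.002, 1.57]
wrist_force: [-5.1, 7.2, 0.8]
finger_gap: 10.6
finger_force: 40.0
```

jog_arm(commands=[{"dx": 0,"dy": 0,"dz": 0.04,"ax": 0,"ay": 0,"az": 0,"gripper": 1},{"dx": 0,"dy": 0,"dz": 0,"ax": 0,"ay": 0,"az": 0,"gripper": 1}])

```text
clock: 40.88
eef_pos: [433.2, -62.3, 77.9]
eef_rot: [-3.139, -0.002, 1.57]
wrist_force: [-5.3, 6.1, -1.5]
finger_gap: 10.6
finger_force: 40.0
```

```bash
python3 - <<'E'
from h import *
cap('side','pics/d7.png');cap('scene','pics/s7.png')
a=cv2.imread('pics/s7.png');b=cv2.imread('pics/d7.png')
cv2.imwrite('pics/m7.png',np.hstack([cv2.resize(a[125:325,180:380],(400,400),interpolation=3),cv2.resize(b[150:320,230:400],(400,400),interpolation=3)]))
E
```

```text
(no output)
```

View pics/m7.png

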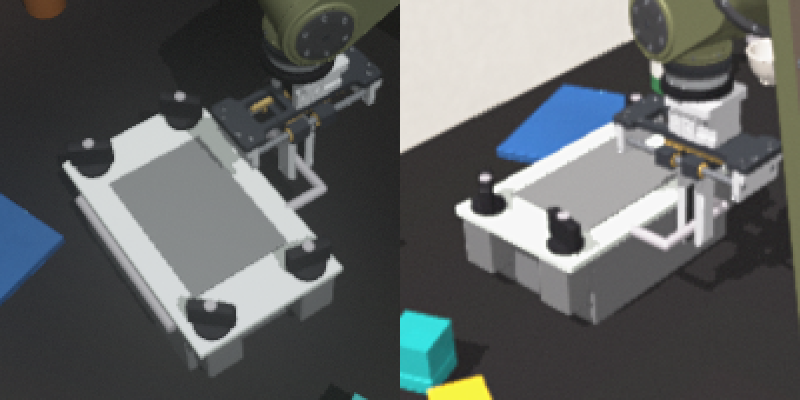

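The picture shows the lid flat on the case, or nearly, with the bar in the fingers. I'll press a little more until the force rises.

jog_arm(commands=[{"dx": 0,"dy": 0,"dz": 0.04,"ax": 0,"ay": 0,"az": 0,"gripper": 1},{"dx": 0,"dy": 0,"dz": 0,"ax": 0,"ay": 0,"az": 0,"gripper": 1}])

```text
clock: 41.22
eef_pos: [433.2, -62.3, 77.1]
eef_rot: [-3.139, -0.002, 1.57]
wrist_force: [-12.2, 8.6, 15.8]
finger_gap: 11.0
finger_force: 40.0
```

jog_arm(commands=[{"dx": 0,"dy": 0,"dz": 0.04,"ax": 0,"ay": 0,"az": 0,"gripper": 1},{"dx": 0,"dy": 0,"dz": 0,"ax": 0,"ay": 0,"az": 0,"gripper": 1}])

```text
clock: 41.48
eef_pos: [433.3, -62.3, 76.7]
eef_rot: [-3.139, -0.001, 1.57]
wrist_force: [-20.2, 8.9, 38.0]
finger_gap: 10.5
finger_force: 40.0
```

```bash
python3 - <<'E'
from h import *
cap('side','pics/d8.png')
# lid shut predicted corner/bar positions
for f in('pics/s7.npz','pics/d8.npz'):
  print(proj(f,[[435.5,-14,90],[435.5,-114,90],[480.5,84,95],[480.5,-212,95],[660.5,84,95],[660.5,84,85],[480.5,84,85]]).tolist())
b=cv2.imread('pics/d8.png'); cv2.imwrite('pics/d8c.png',cv2.resize(b[220:295,240:370],(780,450),interpolation=3))
E
```

```text
[[339.4, 218.8], [313.9, 190.9], [350.4, 257.8], [275.3, 172.4], [279.1, 302.5], [279.5, 304.6], [350.1, 260.2]]
[[341.7, 253.9], [366.0, 237.3], [301.5, 263.1], [374.6, 215.9], [252.2, 237.8], [252.6, 241.0], [301.7, 266.4]]
```

View pics/d8c.png

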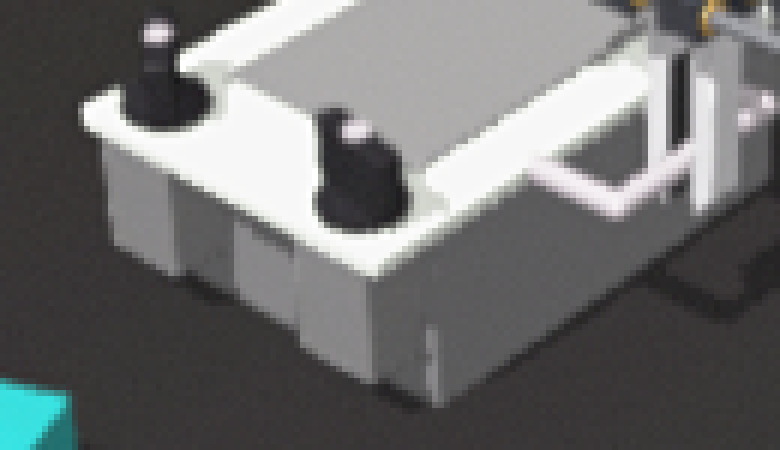

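Force rose to 38 N and the lid corner is at (301.7,266.3) in the side view. That matches the predicted (301.7,266.4), so the lid is shut. Releasing the bar and moving up for one view over all four knobs.

jog_arm(commands=[{"dx": 0,"dy": 0,"dz": -0.04,"ax": 0,"ay": 0,"az": 0,"gripper": 1},{"dx": 0,"dy": 0,"dz": 0,"ax": 0,"ay": 0,"az": 0,"gripper": 0.6},{"dx": 0,"dy": 0,"dz": 0,"ax": 0,"ay": 0,"az": 0,"gripper": 0.6},{"dx": 0,"dy": 0,"dz": 0,"ax": 0,"ay": 0,"az": 0,"gripper": 0.6},{"dx": 0,"dy": 0,"dz": -0.6,"ax": 0,"ay": 0,"az": 0,"gripper": 0.6},{"dx": 0,"dy": 0,"dz": -1,"ax": 0,"ay": 0,"az": 0,"gripper": 0.6},{"dx": 0,"dy": 0,"dz": -1,"ax": 0,"ay": 0,"az": 0,"gripper": 0.6},{"dx": 0,"dy": 0,"dz": -1,"ax": 0,"ay": 0,"az": 0,"gripper": 0.6},{"dx": -0.25,"dy": 0.85,"dz": -1,"ax": 0,"ay": 0,"az": 0,"gripper": 0.6},{"dx": -0.25,"dy": 0.85,"dz": -1,"ax": 0,"ay": 0,"az": 0,"gripper": 0.6}])

```text
clock: 42.78
eef_pos: [503.0, -83.4, 302.3]
eef_rot: [3.141, 0.0, 1.57]
wrist_force: [0.3, -0.5, -0.4]
finger_gap: 37.9
finger_force: 0.0
```

jog_arm(commands=[{"dx": -0.25,"dy": 0.85,"dz": -1,"ax": 0,"ay": 0,"az": 0,"gripper": 0.6},{"dx": -0.25,"dy": 0.85,"dz": -1,"ax": 0,"ay": 0,"az": 0,"gripper": 0.6},{"dx": 0,"dy": 0,"dz": 0,"ax": 0,"ay": 0,"az": 0,"gripper": 0.6},{"dx": 0,"dy": 0,"dz": 0,"ax": 0,"ay": 0,"az": 0,"gripper": 0.6}])

```text
clock: 43.28
eef_pos: [569.8, -103.1, 379.4]
eef_rot: [-3.14, -0.0, 1.57]
wrist_force: [-0.4, 0.4, 0.4]
finger_gap: 37.7
finger_force: 0.0
```

```bash
python3 go.py 570,-104,380,90; python3 - <<'E'
from h import *
cap('wrist','pics/w8.png'); f='pics/w8.npz'; a=cv2.imread('pics/w8.png'); s=cv2.imread('pics/s7.png')
K=dict(nl=(510.5,61),fl=(630.5,61),nr=(510.5,-189),fr=(630.5,-189)); t=[]
for n,(x,y) in K.items():
    p=proj(f,[[x,y,133]])[0]; print(n,p); u,v=p.round().astype(int); v0=max(v-32,0);u0=u-32
    c=a[v0:v0+64,u0:u0+64]; print('origin',u0,v0,c.shape); t.append(cv2.resize(c,(300,300),interpolation=3))
cv2.imwrite('pics/k8.png',np.vstack([np.hstack(t[:2]),np.hstack(t[2:])]))
E
```

```text
t 43.3 pos [ 569.8 -103.1  379.4] rot [-179.9   -0.    90. ] gap 37.7 F [-0.4  0.4  0.4]
(570.0, -104.0, 380.0, 90.0) turn az -0.0 | dx -0.02 dy 0.0 dz -0.02
nl [265.1  56.8]
origin 233 25 (64, 64, 3)
fl [376.5  56.8]
origin 344 25 (64, 64, 3)
nr [274.  272.3]
origin 242 240 (64, 64, 3)
fr [367.  272.4]
origin 335 240 (64, 64, 3)
```

View pics/k8.png

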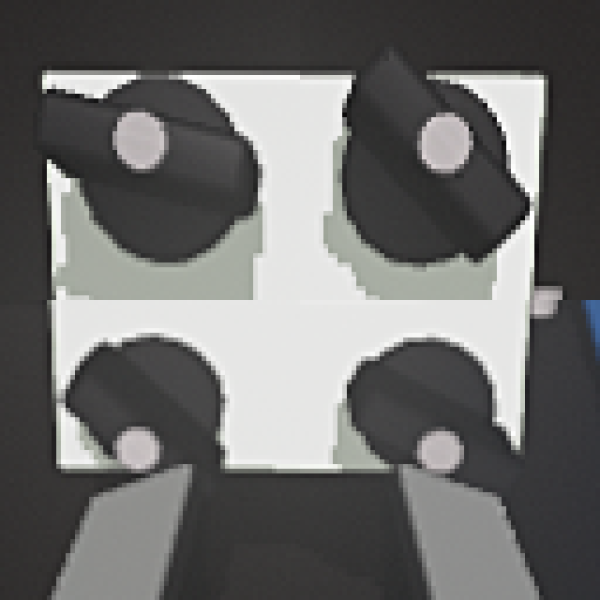

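The four-knob composite shows all the bars:

| Knob | Place in composite | Clockwise from case x | Turn still needed |
|---|---|---|---|
| nl | (140,140) | 13° | 136° |
| fl | (445,142) | 52° | 97° |
| nr | (138,450) | 40° | 109° |
| fr | (440,452) | 26° | 123° |

The positions agree with the predictions to about 2 mm.

```bash
python3 go.py 508.5,62.5,180,166.7 508.5,62.5,116,166.7 
```

```text
t 43.3 pos [ 569.6 -103.   379.4] rot [-179.9   -0.    90. ] gap 37.4 F [ 0.1 -0.4  0.1]
(508.5, 62.5, 180.0, 166.7) turn az -7.67 | dx 2.44 dy 3.68 dz 4.98
(508.5, 62.5, 116.0, 166.7) turn az -0.0 | dx 0.0 dy 0.0 dz 1.6
```

jog_arm(commands=[{"dx": 0,"dy": 0,"dz": 0,"ax": 0,"ay": 0,"az": -0.96,"gripper": 0.6},{"dx": 0,"dy": 0,"dz": 0,"ax": 0,"ay": 0,"az": -0.96,"gripper": 0.6},{"dx": 0,"dy": 0,"dz": 0,"ax": 0,"ay": 0,"az": -0.96,"gripper": 0.6},{"dx": 0,"dy": 0,"dz": 0,"ax": 0,"ay": 0,"az": -0.96,"gripper": 0.6},{"dx": 0,"dy": 0,"dz": 0,"ax": 0,"ay": 0,"az": -0.96,"gripper": 0.6},{"dx": 0,"dy": 0,"dz": 0,"ax": 0,"ay": 0,"az": -0.96,"gripper": 0.6},{"dx": 0,"dy": 0,"dz": 0,"ax": 0,"ay": 0,"az": -0.96,"gripper": 0.6},{"dx": 0,"dy": 0,"dz": 0,"ax": 0,"ay": 0,"az": -0.95,"gripper": 0.6}])

```text
clock: 44.32
eef_pos: [569.4, -102.9, 379.9]
eef_rot: [3.142, -0.001, 2.914]
wrist_force: [-0.8, 0.7, -0.1]
finger_gap: 37.4
finger_force: 0.0
```

jog_arm(commands=[{"dx": 0.49,"dy": 0.74,"dz": 0.5,"ax": 0,"ay": 0,"az": 0,"gripper": 0.6},{"dx": 0.49,"dy": 0.74,"dz": 0.5,"ax": 0,"ay": 0,"az": 0,"gripper": 0.6},{"dx": 0.49,"dy": 0.74,"dz": 0.5,"ax": 0,"ay": 0,"az": 0,"gripper": 0.6},{"dx": 0.49,"dy": 0.74,"dz": 0.5,"ax": 0,"ay": 0,"az": 0,"gripper": 0.6},{"dx": 0.49,"dy": 0.74,"dz": 0.5,"ax": 0,"ay": 0,"az": 0,"gripper": 0.6},{"dx": 0,"dy": 0,"dz": 0.85,"ax": 0,"ay": 0,"az": 0,"gripper": 0.6},{"dx": 0,"dy": 0,"dz": 0.85,"ax": 0,"ay": 0,"az": 0,"gripper": 0.6},{"dx": 0,"dy": 0,"dz": 0.8,"ax": 0,"ay": 0,"az": 0,"gripper": 0.6},{"dx": 0,"dy": 0,"dz": 0,"ax": 0,"ay": 0,"az": 0,"gripper": 0.6}])

```text
clock: 45.45
eef_pos: [507.1, 63.4, 178.6]
eef_rot: [-3.14, -0.005, 2.909]
wrist_force: [0.3, 0.1, 0.4]
finger_gap: 37.3
finger_force: 0.0
```

```bash
python3 go.py 508.5,62.5,116,166.7 ; python3 - <<'E'
from h import *
cap('wrist','pics/w9.png'); a=cv2.imread('pics/w9.png'); s=manip.read_state()
# bar position check between the fingers: dark bar on light lid, expected pixel of knob axis/top, and ends
x,y=508.5,62.5; t=np.radians(166.7)
print(proj('pics/w9.npz',[[x,y,133],[x+25*np.cos(t),y+25*np.sin(t),133],[x-25*np.cos(t),y-25*np.sin(t),133]]))
g=cv2.cvtColor(a,6)
for v in (215,230,245,260): 
    r=g[v,230:410]; print(v,''.join('#' if q<75 else '.' if q>150 else '-' for q in r[::2]))
E
```

```text
t 45.5 pos [507.1  63.4 178.6] rot [-179.9   -0.3  166.7] gap 37.3 F [0.3 0.1 0.4]
(508.5, 62.5, 116.0, 166.7) turn az -0.0 | dx -0.04 dy -0.01 dz 1.57
[[317.6 269.7]
 [317.6 233.8]
 [317.7 303.6]]
215 ################################------..................##################################
230 ------...............................-#############-......################################
245 ................................#########################-.###############################
260 ...............................-##########################...#############################
```

jog_arm(commands=[{"dx": -0.04,"dy": 0,"dz": 0.6,"ax": 0,"ay": 0,"az": 0,"gripper": 0.6},{"dx": 0,"dy": 0,"dz": 0.5,"ax": 0,"ay": 0,"az": 0,"gripper": 0.6},{"dx": 0,"dy": 0,"dz": 0.3,"ax": 0,"ay": 0,"az": 0,"gripper": 0.6},{"dx": 0,"dy": 0,"dz": 0.16,"ax": 0,"ay": 0,"az": 0,"gripper": 0.6},{"dx": 0,"dy": 0,"dz": 0,"ax": 0,"ay": 0,"az": 0,"gripper": 1},{"dx": 0,"dy": 0,"dz": 0,"ax": 0,"ay": 0,"az": 0,"gripper": 1},{"dx": 0,"dy": 0,"dz": 0,"ax": 0,"ay": 0,"az": 0,"gripper": 1},{"dx": 0,"dy": 0,"dz": 0,"ax": 0,"ay": 0,"az": 0,"gripper": 1},{"dx": 0,"dy": 0,"dz": 0,"ax": 0,"ay": 0,"az": 0,"gripper": 1}], squeeze=30)

```text
clock: 46.62
eef_pos: [510.7, 62.1, 118.9]
eef_rot: [-3.14, 0.001, 2.909]
wrist_force: [-2.3, -8.0, 3.7]
finger_gap: 13.7
finger_force: 30.0
```

```bash
python3 go.py; python3 -c "
from h import *
print(manip.read_state()['moment'])"
```

```text
t 46.6 pos [510.7  62.1 118.9] rot [-179.9    0.   166.7] gap 13.7 F [-2.3 -8.   3.7]
[-1.46797474  0.37697673  0.0823608 ]
```

jog_arm(commands=[{"dx": 0,"dy": -0.02,"dz": 0,"ax": 0,"ay": 0,"az": 0.5,"gripper": 1},{"dx": 0,"dy": 0,"dz": 0,"ax": 0,"ay": 0,"az": 1,"gripper": 1},{"dx": 0,"dy": 0,"dz": 0,"ax": 0,"ay": 0,"az": 1,"gripper": 1},{"dx": 0,"dy": 0,"dz": 0,"ax": 0,"ay": 0,"az": 1,"gripper": 1},{"dx": 0,"dy": 0,"dz": 0,"ax": 0,"ay": 0,"az": 1,"gripper": 1},{"dx": 0,"dy": 0,"dz": 0,"ax": 0,"ay": 0,"az": 1,"gripper": 1},{"dx": 0,"dy": 0,"dz": 0,"ax": 0,"ay": 0,"az": 1,"gripper": 1},{"dx": 0,"dy": 0,"dz": 0,"ax": 0,"ay": 0,"az": 1,"gripper": 1}])

```text
clock: 47.62
eef_pos: [509.3, 60.9, 118.8]
eef_rot: [-3.139, 0.003, 1.594]
wrist_force: [-14.5, -11.7, 11.9]
finger_gap: 13.8
finger_force: 30.0
```

```bash
python3 go.py; python3 -c "
from h import *
print(manip.read_state()['moment'])"
```

```text
t 47.6 pos [509.3  60.9 118.8] rot [-1.798e+02  1.000e-01  9.130e+01] gap 13.8 F [-14.5 -11.7  11.9]
[-2.31837472  2.54158543  0.10696254]
```

jog_arm(commands=[{"dx": -0.03,"dy": -0.04,"dz": 0,"ax": 0,"ay": 0,"az": 1,"gripper": 1},{"dx": 0,"dy": 0,"dz": 0,"ax": 0,"ay": 0,"az": 1,"gripper": 1},{"dx": 0,"dy": 0,"dz": 0,"ax": 0,"ay": 0,"az": 1,"gripper": 1},{"dx": 0,"dy": 0,"dz": 0,"ax": 0,"ay": 0,"az": 1,"gripper": 1},{"dx": 0,"dy": 0,"dz": 0,"ax": 0,"ay": 0,"az": 1,"gripper": 1},{"dx": 0,"dy": 0,"dz": 0,"ax": 0,"ay": 0,"az": 0,"gripper": 1}])

```text
clock: 48.38
eef_pos: [507.9, 61.1, 118.8]
eef_rot: [-3.14, 0.002, 0.725]
wrist_force: [-10.6, 0.1, 9.9]
finger_gap: 13.5
finger_force: 30.0
```

```bash
python3 go.py; python3 -c "
from h import *
print(manip.read_state()['moment'])"
```

```text
t 48.4 pos [507.9  61.1 118.8] rot [-1.799e+02  1.000e-01  4.150e+01] gap 13.5 F [-10.6   0.1   9.9]
[-0.03564987  2.09721984 -0.00802253]
```

jog_arm(commands=[{"dx": -0.02,"dy": -0.02,"dz": 0,"ax": 0,"ay": 0,"az": 0.7,"gripper": 1},{"dx": 0,"dy": 0,"dz": 0,"ax": 0,"ay": 0,"az": 0.3,"gripper": 1},{"dx": 0,"dy": 0,"dz": 0,"ax": 0,"ay": 0,"az": 0.2,"gripper": 1},{"dx": 0,"dy": 0,"dz": 0,"ax": 0,"ay": 0,"az": 0,"gripper": 1}])

```text
clock: 48.88
eef_pos: [507.5, 61.3, 118.8]
eef_rot: [-3.141, 0.0, 0.518]
wrist_force: [-3.9, 0.5, 6.4]
finger_gap: 13.5
finger_force: 30.0
```

```bash
python3 go.py; python3 -c "
from h import *
print(manip.read_state()['moment'])"
```

```text
t 48.9 pos [507.5  61.3 118.8] rot [-180.     0.    29.7] gap 13.5 F [-3.9  0.5  6.4]
[0.24039891 0.98363205 0.23586187]
```

jog_arm(commands=[{"dx": 0,"dy": 0,"dz": 0,"ax": 0,"ay": 0,"az": 0.3,"gripper": 1},{"dx": 0,"dy": 0,"dz": 0,"ax": 0,"ay": 0,"az": 0,"gripper": 1}])

```text
clock: 49.12
eef_pos: [507.5, 61.3, 118.9]
eef_rot: [-3.141, 0.0, 0.466]
wrist_force: [-5.4, 1.8, 6.7]
finger_gap: 14.1
finger_force: 31.1
```

```bash
python3 go.py; python3 -c "
from h import *
print(manip.read_state()['moment'])"
```

```text
t 49.1 pos [507.5  61.3 118.9] rot [-180.     0.    26.7] gap 14.1 F [-5.4  1.8  6.7]
[0.24617151 1.02958407 0.6225135 ]
```

jog_arm(commands=[{"dx": 0,"dy": 0,"dz": 0,"ax": 0,"ay": 0,"az": 0.3,"gripper": 1},{"dx": 0,"dy": 0,"dz": 0,"ax": 0,"ay": 0,"az": 0,"gripper": 1}])

```text
clock: 49.38
eef_pos: [507.4, 61.3, 118.8]
eef_rot: [-3.141, 0.001, 0.414]
wrist_force: [-6.7, 1.1, 6.9]
finger_gap: 14.7
finger_force: 32.6
```

```bash
python3 go.py; python3 -c "
from h import *
print(manip.read_state()['moment'])"
```

```text
t 49.4 pos [507.4  61.3 118.8] rot [-180.     0.    23.7] gap 14.7 F [-6.7  1.1  6.9]
[0.20644162 1.21214553 0.73727052]
```

Near left is home: the moment is 0.74 N m against 0.06 of friction, and the tool is at the predicted 31° stop. Next is far right.

jog_arm(commands=[{"dx": 0,"dy": 0,"dz": 0,"ax": 0,"ay": 0,"az": -0.6,"gripper": 1},{"dx": 0,"dy": 0,"dz": 0,"ax": 0,"ay": 0,"az": 0,"gripper": 0.6},{"dx": 0,"dy": 0,"dz": 0,"ax": 0,"ay": 0,"az": 0,"gripper": 0.6},{"dx": 0,"dy": 0,"dz": 0,"ax": 0,"ay": 0,"az": 0,"gripper": 0.6},{"dx": 0,"dy": 0,"dz": -0.4,"ax": 0,"ay": 0,"az": 0,"gripper": 0.6},{"dx": 0,"dy": 0,"dz": -0.9,"ax": 0,"ay": 0,"az": 0,"gripper": 0.6},{"dx": 0,"dy": 0,"dz": -0.7,"ax": 0,"ay": 0,"az": 0,"gripper": 0.6}])

```text
clock: 50.25
eef_pos: [507.9, 61.1, 200.7]
eef_rot: [3.141, -0.001, 0.517]
wrist_force: [-0.5, 0.1, -0.4]
finger_gap: 37.9
finger_force: 0.0
```

jog_arm(commands=[{"dx": 0,"dy": 0,"dz": 0,"ax": 0,"ay": 0,"az": -1,"gripper": 0.6},{"dx": 0,"dy": 0,"dz": 0,"ax": 0,"ay": 0,"az": -1,"gripper": 0.6},{"dx": 0,"dy": 0,"dz": 0,"ax": 0,"ay": 0,"az": -1,"gripper": 0.6},{"dx": 0,"dy": 0,"dz": 0,"ax": 0,"ay": 0,"az": -1,"gripper": 0.6},{"dx": 0,"dy": 0,"dz": 0,"ax": 0,"ay": 0,"az": -1,"gripper": 0.6},{"dx": 0,"dy": 0,"dz": 0,"ax": 0,"ay": 0,"az": -1,"gripper": 0.6},{"dx": 0,"dy": 0,"dz": 0,"ax": 0,"ay": 0,"az": -1,"gripper": 0.6},{"dx": 0,"dy": 0,"dz": 0,"ax": 0,"ay": 0,"az": -1,"gripper": 0.6},{"dx": 0,"dy": 0,"dz": 0,"ax": 0,"ay": 0,"az": -1,"gripper": 0.6},{"dx": 0,"dy": 0,"dz": 0,"ax": 0,"ay": 0,"az": -1,"gripper": 0.6}])

```text
clock: 51.5
eef_pos: [507.8, 61.1, 199.4]
eef_rot: [3.141, 0.001, 2.268]
wrist_force: [0.5, 0.1, 0.0]
finger_gap: 37.6
finger_force: 0.0
```

jog_arm(commands=[{"dx": 0,"dy": 0,"dz": 0,"ax": 0,"ay": 0,"az": -1,"gripper": 0.6},{"dx": 0,"dy": 0,"dz": 0,"ax": 0,"ay": 0,"az": -1,"gripper": 0.6},{"dx": 0,"dy": 0,"dz": 0,"ax": 0,"ay": 0,"az": -0.4,"gripper": 0.6},{"dx": 0,"dy": 0,"dz": 0,"ax": 0,"ay": 0,"az": 0,"gripper": 0.6}])

```text
clock: 52.0
eef_pos: [507.9, 61.1, 199.2]
eef_rot: [3.141, 0.001, 2.681]
wrist_force: [1.0, -0.4, 0.2]
finger_gap: 37.7
finger_force: 0.0
```

```bash
python3 go.py 627.5,-189,190,154
```

```text
t 52.0 pos [507.9  61.1 199.2] rot [1.800e+02 1.000e-01 1.536e+02] gap 37.7 F [ 1.  -0.4  0.2]
(627.5, -189.0, 190.0, 154.0) turn az -0.04 | dx -5.43 dy -4.31 dz 0.23
```

jog_arm(commands=[{"dx": -0.78,"dy": -0.62,"dz": 0,"ax": 0,"ay": 0,"az": 0,"gripper": 0.6},{"dx": -0.78,"dy": -0.62,"dz": 0,"ax": 0,"ay": 0,"az": 0,"gripper": 0.6},{"dx": -0.78,"dy": -0.62,"dz": 0,"ax": 0,"ay": 0,"az": 0,"gripper": 0.6},{"dx": -0.78,"dy": -0.62,"dz": 0,"ax": 0,"ay": 0,"az": 0,"gripper": 0.6},{"dx": -0.78,"dy": -0.62,"dz": 0,"ax": 0,"ay": 0,"az": 0,"gripper": 0.6},{"dx": -0.78,"dy": -0.62,"dz": 0,"ax": 0,"ay": 0,"az": 0,"gripper": 0.6},{"dx": -0.75,"dy": -0.59,"dz": 0.2,"ax": 0,"ay": 0,"az": -0.04,"gripper": 0.6},{"dx": 0,"dy": 0,"dz": 0,"ax": 0,"ay": 0,"az": 0,"gripper": 0.6}])

```text
clock: 53.0
eef_pos: [625.9, -191.7, 189.4]
eef_rot: [-3.141, -0.001, 2.685]
wrist_force: [-0.1, 0.5, 0.9]
finger_gap: 37.6
finger_force: 0.0
```

```bash
cat > bar.py <<'E'
from h import *
import sys
x,y,t=map(float,sys.argv[1:4]); t=np.radians(t); f='pics/wk_%s.png'%sys.argv[4]
cap('wrist',f); a=cv2.imread(f); g=cv2.cvtColor(a,6)
for z in (133,103): print(z,proj(f[:-4]+'.npz',[[x+k*np.cos(t),y+k*np.sin(t),z] for k in (25,0,-25)]).tolist())
for v in range(205,280,6): print(v,''.join('#' if q<45 else '-' if q<90 else '.' for q in g[v,240:400:2]))
E
python3 go.py 627.5,-189,117,154; python3 bar.py 627.5 -189 154 fr
```

```text
t 53.0 pos [ 625.9 -191.7  189.4] rot [-1.800e+02 -1.000e-01  1.538e+02] gap 37.6 F [-0.1  0.5  0.9]
(627.5, -189.0, 117.0, 154.0) turn az -0.02 | dx -0.01 dy 0.08 dz 1.81
133 [[323.3, 227.6], [323.3, 262.2], [323.2, 294.8]]
103 [[322.8, 217.4], [322.8, 248.7], [322.8, 278.3]]
205 ----------------................................................................
211 ------------------..............................................................
217 -------------------.....................-----...................................
223 #--------------------...............-------------...............................
229 #-#-#------------------..........-------------------............................
235 #####-#-----------------......------------------------..........................
241 ########------------------....-------------------------.........................
247 ############---------------..--------------------------.........................
253 ##############---------------.-----------...-----------.........................
259 ###############-##--------------------.........------........................---
265 ################----------------..-----........----..........----.....----------
271 #########-#-##--------------------....---------........---...-------------------
277 #################-....#------------...---------.------...-......----------------
```

jog_arm(commands=[{"dx": -0.01,"dy": 0.08,"dz": 0.6,"ax": 0,"ay": 0,"az": 0,"gripper": 0.6},{"dx": 0,"dy": 0,"dz": 0.6,"ax": 0,"ay": 0,"az": 0,"gripper": 0.6},{"dx": 0,"dy": 0,"dz": 0.4,"ax": 0,"ay": 0,"az": 0,"gripper": 0.6},{"dx": 0,"dy": 0,"dz": 0.18,"ax": 0,"ay": 0,"az": 0,"gripper": 0.6},{"dx": 0,"dy": 0,"dz": 0,"ax": 0,"ay": 0,"az": 0,"gripper": 1},{"dx": 0,"dy": 0,"dz": 0,"ax": 0,"ay": 0,"az": 0,"gripper": 1},{"dx": 0,"dy": 0,"dz": 0,"ax": 0,"ay": 0,"az": 0,"gripper": 1},{"dx": 0,"dy": 0,"dz": 0,"ax": 0,"ay": 0,"az": 0,"gripper": 1},{"dx": 0,"dy": 0,"dz": 0,"ax": 0,"ay": 0,"az": 0,"gripper": 1}])

```text
clock: 54.18
eef_pos: [627.6, -188.3, 120.0]
eef_rot: [-3.14, 0.002, 2.688]
wrist_force: [-2.0, -6.1, 1.7]
finger_gap: 13.9
finger_force: 30.0
```

```bash
cat > m.py <<'E'
from h import *
s=manip.read_state(); print(s['eef_pos'].round(1),np.degrees(s['eef_rot'][2]).round(1),s['wrist_force'].round(1),s['moment'].round(2),s['finger_gap'].round(1),'j6',s['joints'][5].round(2))
E
python3 m.py
```

```text
Traceback (most recent call last):
  File "m.py", line 2, in <module>
    s=manip.read_state(); print(s['eef_pos'].round(1),np.degrees(s['eef_rot'][2]).round(1),s['wrist_force'].round(1),s['moment'].round(2),s['finger_gap'].round(1),'j6',s['joints'][5].round(2))
                                                                                                                                          ^^^^^^^^^^^^^^^^^^^^^
AttributeError: 'float' object has no attribute 'round'
```

jog_arm(commands=[{"dx": 0,"dy": -0.02,"dz": 0,"ax": 0,"ay": 0,"az": 0.5,"gripper": 1},{"dx": 0,"dy": 0,"dz": 0,"ax": 0,"ay": 0,"az": 1,"gripper": 1},{"dx": 0,"dy": 0,"dz": 0,"ax": 0,"ay": 0,"az": 1,"gripper": 1},{"dx": 0,"dy": 0,"dz": 0,"ax": 0,"ay": 0,"az": 1,"gripper": 1},{"dx": 0,"dy": 0,"dz": 0,"ax": 0,"ay": 0,"az": 1,"gripper": 1},{"dx": 0,"dy": 0,"dz": 0,"ax": 0,"ay": 0,"az": 1,"gripper": 1},{"dx": 0,"dy": 0,"dz": 0,"ax": 0,"ay": 0,"az": 1,"gripper": 1}])

```text
clock: 55.05
eef_pos: [627.5, -188.4, 120.0]
eef_rot: [3.14, 0.001, 1.548]
wrist_force: [-0.8, -2.3, 1.3]
finger_gap: 13.7
finger_force: 30.0
```

```bash
sed -i "s/s\['finger_gap'\].round(1)/s['finger_gap']/" m.py; python3 m.py
```

```text
[ 627.5 -188.4  120. ] 88.7 [-0.8 -2.3  1.3] [-0.59  0.01  0.08] 13.690459641060961 j6 -0.32
```

Well centred, with small forces. 57° remain.

jog_arm(commands=[{"dx": 0,"dy": 0,"dz": 0,"ax": 0,"ay": 0,"az": 1,"gripper": 1},{"dx": 0,"dy": 0,"dz": 0,"ax": 0,"ay": 0,"az": 1,"gripper": 1},{"dx": 0,"dy": 0,"dz": 0,"ax": 0,"ay": 0,"az": 1,"gripper": 1},{"dx": 0,"dy": 0,"dz": 0,"ax": 0,"ay": 0,"az": 1,"gripper": 1},{"dx": 0,"dy": 0,"dz": 0,"ax": 0,"ay": 0,"az": 0.8,"gripper": 1},{"dx": 0,"dy": 0,"dz": 0,"ax": 0,"ay": 0,"az": 0.5,"gripper": 1},{"dx": 0,"dy": 0,"dz": 0,"ax": 0,"ay": 0,"az": 0.5,"gripper": 1},{"dx": 0,"dy": 0,"dz": 0,"ax": 0,"ay": 0,"az": 0,"gripper": 1}])

```text
clock: 56.05
eef_pos: [627.4, -188.4, 119.9]
eef_rot: [3.14, -0.0, 0.542]
wrist_force: [-2.4, -3.2, 4.8]
finger_gap: 14.0
finger_force: 30.0
```

```bash
python3 m.py
```

```text
[ 627.4 -188.4  119.9] 31.1 [-2.4 -3.2  4.8] [-0.82  0.45 -0.02] 14.041312359885282 j6 0.68
```

jog_arm(commands=[{"dx": 0,"dy": 0,"dz": 0,"ax": 0,"ay": 0,"az": 0.3,"gripper": 1},{"dx": 0,"dy": 0,"dz": 0,"ax": 0,"ay": 0,"az": 0,"gripper": 1}])

```text
clock: 56.3
eef_pos: [627.5, -188.3, 120.0]
eef_rot: [3.14, -0.0, 0.492]
wrist_force: [-2.1, -4.4, 5.1]
finger_gap: 13.8
finger_force: 30.4
```

```bash
python3 m.py
```

```text
[ 627.5 -188.3  120. ] 28.2 [-2.1 -4.4  5.1] [-0.85  0.38  0.51] 13.768143803145971 j6 0.73
```

jog_arm(commands=[{"dx": 0,"dy": 0,"dz": 0,"ax": 0,"ay": 0,"az": 0.3,"gripper": 1},{"dx": 0,"dy": 0,"dz": 0,"ax": 0,"ay": 0,"az": 0,"gripper": 1}])

```text
clock: 56.55
eef_pos: [627.7, -188.2, 120.0]
eef_rot: [3.14, -0.001, 0.44]
wrist_force: [-0.3, -3.6, 5.2]
finger_gap: 14.7
finger_force: 31.5
```

```bash
python3 m.py
```

```text
[ 627.7 -188.2  120. ] 25.2 [-0.3 -3.6  5.2] [-0.79  0.14  0.65] 14.738029835743632 j6 0.78
```

jog_arm(commands=[{"dx": 0,"dy": 0,"dz": 0,"ax": 0,"ay": 0,"az": -0.5,"gripper": 1},{"dx": 0,"dy": 0,"dz": 0,"ax": 0,"ay": 0,"az": 0,"gripper": 0.6},{"dx": 0,"dy": 0,"dz": 0,"ax": 0,"ay": 0,"az": 0,"gripper": 0.6},{"dx": 0,"dy": 0,"dz": 0,"ax": 0,"ay": 0,"az": 0,"gripper": 0.6},{"dx": 0,"dy": 0,"dz": -0.4,"ax": 0,"ay": 0,"az": 0,"gripper": 0.6},{"dx": 0,"dy": 0,"dz": -0.9,"ax": 0,"ay": 0,"az": 0,"gripper": 0.6},{"dx": 0,"dy": 0,"dz": -0.5,"ax": 0,"ay": 0,"az": 0,"gripper": 0.6},{"dx": 0,"dy": 0,"dz": 0,"ax": 0,"ay": 0,"az": -1,"gripper": 0.6},{"dx": 0,"dy": 0,"dz": 0,"ax": 0,"ay": 0,"az": -1,"gripper": 0.6},{"dx": 0,"dy": 0,"dz": 0,"ax": 0,"ay": 0,"az": -1,"gripper": 0.6}])

```text
clock: 57.8
eef_pos: [627.4, -187.8, 192.4]
eef_rot: [3.141, -0.0, 1.054]
wrist_force: [0.1, 0.0, 1.1]
finger_gap: 37.8
finger_force: 0.0
```

jog_arm(commands=[{"dx": 0,"dy": 0,"dz": 0,"ax": 0,"ay": 0,"az": -1,"gripper": 0.6},{"dx": 0,"dy": 0,"dz": 0,"ax": 0,"ay": 0,"az": -1,"gripper": 0.6},{"dx": 0,"dy": 0,"dz": 0,"ax": 0,"ay": 0,"az": -1,"gripper": 0.6},{"dx": 0,"dy": 0,"dz": 0,"ax": 0,"ay": 0,"az": -1,"gripper": 0.6},{"dx": 0,"dy": 0,"dz": 0,"ax": 0,"ay": 0,"az": -1,"gripper": 0.6},{"dx": 0,"dy": 0,"dz": 0,"ax": 0,"ay": 0,"az": -1,"gripper": 0.6},{"dx": 0,"dy": 0,"dz": 0,"ax": 0,"ay": 0,"az": -1,"gripper": 0.6},{"dx": 0,"dy": 0,"dz": 0,"ax": 0,"ay": 0,"az": -1,"gripper": 0.6},{"dx": 0,"dy": 0,"dz": 0,"ax": 0,"ay": 0,"az": 0,"gripper": 0.6}])

```text
clock: 58.92
eef_pos: [627.4, -187.8, 192.1]
eef_rot: [3.141, 0.001, 2.443]
wrist_force: [0.1, -0.5, 0.9]
finger_gap: 37.5
finger_force: 0.0
```

```bash
python3 go.py 507.5,-188.5,190,140
```

```text
t 58.9 pos [ 627.4 -187.8  192.1] rot [1.8e+02 1.0e-01 1.4e+02] gap 37.5 F [ 0.1 -0.5  0.9]
(507.5, -188.5, 190.0, 140.0) turn az -0.0 | dx 2.28 dy -1.94 dz 0.05
```

jog_arm(commands=[{"dx": 0.76,"dy": -0.65,"dz": 0,"ax": 0,"ay": 0,"az": 0,"gripper": 0.6},{"dx": 0.76,"dy": -0.65,"dz": 0,"ax": 0,"ay": 0,"az": 0,"gripper": 0.6},{"dx": 0.76,"dy": -0.64,"dz": 0,"ax": 0,"ay": 0,"az": 0,"gripper": 0.6},{"dx": 0,"dy": 0,"dz": 0,"ax": 0,"ay": 0,"az": 0,"gripper": 0.6}])

```text
clock: 59.42
eef_pos: [506.2, -188.8, 192.2]
eef_rot: [3.141, 0.001, 2.439]
wrist_force: [0.8, -0.3, 0.8]
finger_gap: 37.6
finger_force: 0.0
```

```bash
python3 go.py 507.5,-188.5,119,140; python3 bar.py 507.5 -188.5 140 nr
```

```text
t 59.4 pos [ 506.2 -188.8  192.2] rot [1.800e+02 1.000e-01 1.397e+02] gap 37.6 F [ 0.8 -0.3  0.8]
(507.5, -188.5, 119.0, 140.0) turn az -0.03 | dx -0.02 dy 0.03 dz 1.83
133 [[320.5, 227.0], [320.6, 261.3], [320.7, 293.5]]
103 [[320.4, 217.0], [320.4, 247.9], [320.5, 277.2]]
205 ###############------#-#----------..............................................
211 ##############---######--------.................................................
217 ############-#########----#............#-#---...................................
223 #######################-...........-------------................................
229 ###################-...........#-------------------.............................
235 ###################..........#-----------------------...........................
241 #####################-......--------------------------..........................
247 ######################-#-...--------------------------..........................
253 #######################-#-#..----------.....---------...........................
259 ######################-###----------#.........------............................
265 ###########################------.#--........----...............................
271 ###########################------------------...................................
277 #################-....#####--#---------------...................................
```

jog_arm(commands=[{"dx": -0.02,"dy": 0.04,"dz": 0.6,"ax": 0,"ay": 0,"az": 0,"gripper": 0.6},{"dx": 0,"dy": 0,"dz": 0.6,"ax": 0,"ay": 0,"az": 0,"gripper": 0.6},{"dx": 0,"dy": 0,"dz": 0.4,"ax": 0,"ay": 0,"az": 0,"gripper": 0.6},{"dx": 0,"dy": 0,"dz": 0.23,"ax": 0,"ay": 0,"az": 0,"gripper": 0.6},{"dx": 0,"dy": 0,"dz": 0,"ax": 0,"ay": 0,"az": 0,"gripper": 1},{"dx": 0,"dy": 0,"dz": 0,"ax": 0,"ay": 0,"az": 0,"gripper": 1},{"dx": 0,"dy": 0,"dz": 0,"ax": 0,"ay": 0,"az": 0,"gripper": 1},{"dx": 0,"dy": 0,"dz": 0,"ax": 0,"ay": 0,"az": 0,"gripper": 1},{"dx": 0,"dy": 0,"dz": 0,"ax": 0,"ay": 0,"az": 0,"gripper": 1}])

```text
clock: 60.6
eef_pos: [509.3, -189.1, 118.6]
eef_rot: [-3.141, 0.002, 2.444]
wrist_force: [-1.4, -6.0, 0.2]
finger_gap: 13.8
finger_force: 29.9
```

```bash
python3 m.py
```

```text
[ 509.3 -189.1  118.6] 140.0 [-1.4 -6.   0.2] [-1.2   0.21 -0.01] 13.773244119034727 j6 -1.29
```

jog_arm(commands=[{"dx": 0,"dy": 0,"dz": 0,"ax": 0,"ay": 0,"az": 0.5,"gripper": 1},{"dx": 0,"dy": 0,"dz": 0,"ax": 0,"ay": 0,"az": 1,"gripper": 1},{"dx": 0,"dy": 0,"dz": 0,"ax": 0,"ay": 0,"az": 1,"gripper": 1},{"dx": 0,"dy": 0,"dz": 0,"ax": 0,"ay": 0,"az": 1,"gripper": 1},{"dx": 0,"dy": 0,"dz": 0,"ax": 0,"ay": 0,"az": 1,"gripper": 1}])

```text
clock: 61.22
eef_pos: [508.0, -189.8, 118.6]
eef_rot: [-3.139, 0.003, 1.653]
wrist_force: [-14.9, -12.2, 6.2]
finger_gap: 13.9
finger_force: 29.9
```

```bash
python3 m.py
```

```text
[ 508.  -189.8  118.6] 94.7 [-14.9 -12.2   6.2] [-2.31  2.74  0.09] 13.893293490707569 j6 -0.5
```

jog_arm(commands=[{"dx": -0.03,"dy": -0.04,"dz": 0,"ax": 0,"ay": 0,"az": 0.9,"gripper": 1},{"dx": 0,"dy": 0,"dz": 0,"ax": 0,"ay": 0,"az": 1,"gripper": 1},{"dx": 0,"dy": 0,"dz": 0,"ax": 0,"ay": 0,"az": 1,"gripper": 1},{"dx": 0,"dy": 0,"dz": 0,"ax": 0,"ay": 0,"az": 1,"gripper": 1},{"dx": -0.01,"dy": -0.01,"dz": 0,"ax": 0,"ay": 0,"az": 1,"gripper": 1},{"dx": -0.01,"dy": -0.01,"dz": 0,"ax": 0,"ay": 0,"az": 0.8,"gripper": 1},{"dx": 0,"dy": 0,"dz": 0,"ax": 0,"ay": 0,"az": 0.5,"gripper": 1},{"dx": 0,"dy": 0,"dz": 0,"ax": 0,"ay": 0,"az": 0.3,"gripper": 1},{"dx": 0,"dy": 0,"dz": 0,"ax": 0,"ay": 0,"az": 0,"gripper": 1}])

```text
clock: 62.35
eef_pos: [505.6, -189.0, 118.6]
eef_rot: [-3.14, 0.002, 0.524]
wrist_force: [-11.6, 3.7, 8.0]
finger_gap: 13.6
finger_force: 30.1
```

```bash
python3 m.py
```

```text
[ 505.6 -189.   118.6] 30.0 [-11.6   3.7   8. ] [0.83 2.1  0.37] 13.603501804803567 j6 0.62
```

jog_arm(commands=[{"dx": 0,"dy": 0,"dz": 0,"ax": 0,"ay": 0,"az": 0.3,"gripper": 1},{"dx": 0,"dy": 0,"dz": 0,"ax": 0,"ay": 0,"az": 0,"gripper": 1}])

```text
clock: 62.6
eef_pos: [505.5, -189.1, 118.5]
eef_rot: [-3.14, 0.002, 0.472]
wrist_force: [-11.3, 3.4, 7.6]
finger_gap: 14.1
finger_force: 31.2
```

```bash
python3 m.py
```

```text
[ 505.5 -189.1  118.5] 27.1 [-11.3   3.4   7.6] [0.72 2.27 0.68] 14.098439328347755 j6 0.67
```

Near right is home. Last is far left.

jog_arm(commands=[{"dx": 0,"dy": 0,"dz": 0,"ax": 0,"ay": 0,"az": 0.2,"gripper": 1},{"dx": 0,"dy": 0,"dz": 0,"ax": 0,"ay": 0,"az": -0.5,"gripper": 1},{"dx": 0,"dy": 0,"dz": 0,"ax": 0,"ay": 0,"az": 0,"gripper": 0.6},{"dx": 0,"dy": 0,"dz": 0,"ax": 0,"ay": 0,"az": 0,"gripper": 0.6},{"dx": 0,"dy": 0,"dz": 0,"ax": 0,"ay": 0,"az": 0,"gripper": 0.6},{"dx": 0,"dy": 0,"dz": -0.4,"ax": 0,"ay": 0,"az": 0,"gripper": 0.6},{"dx": 0,"dy": 0,"dz": -0.9,"ax": 0,"ay": 0,"az": 0,"gripper": 0.6},{"dx": 0,"dy": 0,"dz": -0.5,"ax": 0,"ay": 0,"az": 0,"gripper": 0.6}])

```text
clock: 63.6
eef_pos: [507.1, -189.7, 192.8]
eef_rot: [3.139, -0.002, 0.524]
wrist_force: [0.3, 0.2, -0.1]
finger_gap: 37.4
finger_force: 0.0
```

jog_arm(commands=[{"dx": 0,"dy": 0,"dz": 0,"ax": 0,"ay": 0,"az": -1,"gripper": 0.6},{"dx": 0,"dy": 0,"dz": 0,"ax": 0,"ay": 0,"az": -1,"gripper": 0.6},{"dx": 0,"dy": 0,"dz": 0,"ax": 0,"ay": 0,"az": -1,"gripper": 0.6},{"dx": 0,"dy": 0,"dz": 0,"ax": 0,"ay": 0,"az": -1,"gripper": 0.6},{"dx": 0,"dy": 0,"dz": 0,"ax": 0,"ay": 0,"az": -1,"gripper": 0.6},{"dx": 0,"dy": 0,"dz": 0,"ax": 0,"ay": 0,"az": -1,"gripper": 0.6},{"dx": 0,"dy": 0,"dz": 0,"ax": 0,"ay": 0,"az": -1,"gripper": 0.6},{"dx": 0,"dy": 0,"dz": 0,"ax": 0,"ay": 0,"az": -1,"gripper": 0.6},{"dx": 0,"dy": 0,"dz": 0,"ax": 0,"ay": 0,"az": -1,"gripper": 0.6},{"dx": 0,"dy": 0,"dz": 0,"ax": 0,"ay": 0,"az": -0.8,"gripper": 0.6}])

```text
clock: 64.85
eef_pos: [506.7, -189.5, 191.1]
eef_rot: [3.141, 0.001, 2.24]
wrist_force: [-1.1, -0.6, -0.3]
finger_gap: 37.7
finger_force: 0.0
```

```bash
python3 go.py 627.5,61.5,190,128.3
```

```text
t 64.8 pos [ 506.7 -189.5  191.1] rot [1.800e+02 1.000e-01 1.283e+02] gap 37.7 F [-1.1 -0.6 -0.3]
(627.5, 61.5, 190.0, 128.3) turn az 0.0 | dx 3.05 dy 6.26 dz 0.03
```

jog_arm(commands=[{"dx": 0.44,"dy": 0.89,"dz": 0,"ax": 0,"ay": 0,"az": 0,"gripper": 0.6},{"dx": 0.44,"dy": 0.89,"dz": 0,"ax": 0,"ay": 0,"az": 0,"gripper": 0.6},{"dx": 0.44,"dy": 0.89,"dz": 0,"ax": 0,"ay": 0,"az": 0,"gripper": 0.6},{"dx": 0.44,"dy": 0.89,"dz": 0,"ax": 0,"ay": 0,"az": 0,"gripper": 0.6},{"dx": 0.44,"dy": 0.9,"dz": 0,"ax": 0,"ay": 0,"az": 0,"gripper": 0.6},{"dx": 0.43,"dy": 0.9,"dz": 0,"ax": 0,"ay": 0,"az": 0,"gripper": 0.6},{"dx": 0.42,"dy": 0.9,"dz": 0,"ax": 0,"ay": 0,"az": 0,"gripper": 0.6},{"dx": 0,"dy": 0,"dz": 0,"ax": 0,"ay": 0,"az": 0,"gripper": 0.6},{"dx": 0,"dy": 0,"dz": 0,"ax": 0,"ay": 0,"az": 0,"gripper": 0.6}])

```text
clock: 65.97
eef_pos: [628.4, 60.5, 190.5]
eef_rot: [3.141, 0.0, 2.235]
wrist_force: [-0.3, -0.7, -0.2]
finger_gap: 37.7
finger_force: 0.0
```

```bash
python3 go.py 627.5,61.5,119,128.3; python3 bar.py 627.5 61.5 128.3 fl
```

```text
t 66.0 pos [628.4  60.5 190.5] rot [180.    0.  128.1] gap 37.7 F [-0.3 -0.7 -0.2]
(627.5, 61.5, 119.0, 128.3) turn az -0.02 | dx 0.03 dy -0.0 dz 1.79
133 [[319.1, 224.7], [319.2, 259.4], [319.4, 292.0]]
103 [[319.1, 214.9], [319.2, 246.1], [319.3, 275.7]]
205 .........................................------------------------##-############
211 .............................................-----------------------############
217 ....................................-------......------------------####-########
223 ..................................--------------.....---------------##--########
229 ..............................--------------------#......---------------#-######
235 .............................------------------------.......-------------#######
241 ............................--------------------------.........#-------#--##-###
247 ............................-------------------------..........#--------------##
253 ............................----------......--------#.......#------------#------
259 ..............................------.........#-----......--------------------##-
265 .................................----.......---#.......-----------------------#-
271 .....................................---------#.....#----------------------#--##
277 .....................................---------#..---------.....-#---------#-#--#
```

jog_arm(commands=[{"dx": 0.02,"dy": 0,"dz": 0.6,"ax": 0,"ay": 0,"az": 0,"gripper": 0.6},{"dx": 0,"dy": 0,"dz": 0.6,"ax": 0,"ay": 0,"az": 0,"gripper": 0.6},{"dx": 0,"dy": 0,"dz": 0.4,"ax": 0,"ay": 0,"az": 0,"gripper": 0.6},{"dx": 0,"dy": 0,"dz": 0.18,"ax": 0,"ay": 0,"az": 0,"gripper": 0.6},{"dx": 0,"dy": 0,"dz": 0,"ax": 0,"ay": 0,"az": 0,"gripper": 1},{"dx": 0,"dy": 0,"dz": 0,"ax": 0,"ay": 0,"az": 0,"gripper": 1},{"dx": 0,"dy": 0,"dz": 0,"ax": 0,"ay": 0,"az": 0,"gripper": 1},{"dx": 0,"dy": 0,"dz": 0,"ax": 0,"ay": 0,"az": 0,"gripper": 1},{"dx": 0,"dy": 0,"dz": 0,"ax": 0,"ay": 0,"az": 0,"gripper": 1}])

```text
clock: 67.15
eef_pos: [628.6, 61.7, 119.5]
eef_rot: [3.14, 0.001, 2.235]
wrist_force: [5.4, 0.8, 4.8]
finger_gap: 14.0
finger_force: 29.4
```

jog_arm(commands=[{"dx": 0,"dy": 0,"dz": 0,"ax": 0,"ay": 0,"az": 0.5,"gripper": 1},{"dx": 0,"dy": 0,"dz": 0,"ax": 0,"ay": 0,"az": 1,"gripper": 1},{"dx": 0,"dy": 0,"dz": 0,"ax": 0,"ay": 0,"az": 1,"gripper": 1},{"dx": 0,"dy": 0,"dz": 0,"ax": 0,"ay": 0,"az": 1,"gripper": 1}])

```text
clock: 67.65
eef_pos: [628.7, 61.8, 119.4]
eef_rot: [3.139, -0.0, 1.619]
wrist_force: [6.1, 2.2, 4.3]
finger_gap: 14.0
finger_force: 29.4
```

```bash
python3 m.py
```

```text
[628.7  61.8 119.4] 92.7 [6.1 2.2 4.3] [ 0.41 -1.2   0.06] 13.964894808548987 j6 -0.01
```

jog_arm(commands=[{"dx": 0,"dy": 0.02,"dz": 0,"ax": 0,"ay": 0,"az": 1,"gripper": 1},{"dx": 0,"dy": 0,"dz": 0,"ax": 0,"ay": 0,"az": 1,"gripper": 1},{"dx": 0,"dy": 0,"dz": 0,"ax": 0,"ay": 0,"az": 1,"gripper": 1},{"dx": 0,"dy": 0,"dz": 0,"ax": 0,"ay": 0,"az": 1,"gripper": 1},{"dx": 0,"dy": 0,"dz": 0,"ax": 0,"ay": 0,"az": 1,"gripper": 1},{"dx": 0,"dy": 0,"dz": 0,"ax": 0,"ay": 0,"az": 0.7,"gripper": 1},{"dx": 0,"dy": 0,"dz": 0,"ax": 0,"ay": 0,"az": 0.4,"gripper": 1},{"dx": 0,"dy": 0,"dz": 0,"ax": 0,"ay": 0,"az": 0.2,"gripper": 1},{"dx": 0,"dy": 0,"dz": 0,"ax": 0,"ay": 0,"az": 0,"gripper": 1}])

```text
clock: 68.78
eef_pos: [629.0, 61.6, 119.4]
eef_rot: [3.141, -0.001, 0.524]
wrist_force: [0.5, 0.9, 7.8]
finger_gap: 13.7
finger_force: 29.7
```

```bash
python3 m.py
```

```text
[629.   61.6 119.4] 30.0 [0.5 0.9 7.8] [ 0.08 -0.    0.08] 13.738112106039742 j6 1.09
```

jog_arm(commands=[{"dx": 0,"dy": 0,"dz": 0,"ax": 0,"ay": 0,"az": 0.3,"gripper": 1},{"dx": 0,"dy": 0,"dz": 0,"ax": 0,"ay": 0,"az": 0.2,"gripper": 1},{"dx": 0,"dy": 0,"dz": 0,"ax": 0,"ay": 0,"az": 0,"gripper": 1}])

```text
clock: 69.15
eef_pos: [628.9, 61.6, 119.4]
eef_rot: [3.141, -0.001, 0.438]
wrist_force: [0.6, 0.5, 6.3]
finger_gap: 14.8
finger_force: 31.1
```

```bash
python3 m.py
```

```text
[628.9  61.6 119.4] 25.1 [0.6 0.5 6.3] [ 0.06 -0.15  0.6 ] 14.825324215264697 j6 1.17
```

jog_arm(commands=[{"dx": 0,"dy": 0,"dz": 0,"ax": 0,"ay": 0,"az": -0.2,"gripper": 1},{"dx": 0,"dy": 0,"dz": 0,"ax": 0,"ay": 0,"az": 0,"gripper": 0.6},{"dx": 0,"dy": 0,"dz": 0,"ax": 0,"ay": 0,"az": 0,"gripper": 0.6},{"dx": 0,"dy": 0,"dz": 0,"ax": 0,"ay": 0,"az": 0,"gripper": 0.6},{"dx": 0,"dy": 0,"dz": -0.4,"ax": 0,"ay": 0,"az": 0,"gripper": 0.6},{"dx": 0,"dy": 0,"dz": -0.9,"ax": 0,"ay": 0,"az": 0,"gripper": 0.6},{"dx": 0,"dy": 0,"dz": -1,"ax": 0,"ay": 0,"az": -1,"gripper": 0.6},{"dx": 0,"dy": 0,"dz": -1,"ax": 0,"ay": 0,"az": -1,"gripper": 0.6},{"dx": 0,"dy": 0,"dz": -1,"ax": 0,"ay": 0,"az": -1,"gripper": 0.6},{"dx": 0,"dy": 0,"dz": -1,"ax": 0,"ay": 0,"az": -1,"gripper": 0.6}])

```text
clock: 70.4
eef_pos: [628.4, 61.6, 333.4]
eef_rot: [3.141, -0.001, 1.176]
wrist_force: [-0.4, -0.5, 0.5]
finger_gap: 37.9
finger_force: 0.0
```

jog_arm(commands=[{"dx": 0,"dy": 0,"dz": -1,"ax": 0,"ay": 0,"az": -1,"gripper": 0.6},{"dx": 0,"dy": 0,"dz": 0,"ax": 0,"ay": 0,"az": -1,"gripper": 0.6},{"dx": 0,"dy": 0,"dz": 0,"ax": 0,"ay": 0,"az": -0.3,"gripper": 0.6},{"dx": -1,"dy": -0.35,"dz": 0,"ax": 0,"ay": 0,"az": 0,"gripper": 0.6},{"dx": -1,"dy": -0.35,"dz": 0,"ax": 0,"ay": 0,"az": 0,"gripper": 0.6},{"dx": -1,"dy": -0.35,"dz": 0,"ax": 0,"ay": 0,"az": 0,"gripper": 0.6},{"dx": -1,"dy": -0.35,"dz": 0,"ax": 0,"ay": 0,"az": 0,"gripper": 0.6},{"dx": 0,"dy": 0,"dz": 0,"ax": 0,"ay": 0,"az": 0,"gripper": 0.6},{"dx": 0,"dy": 0,"dz": 0,"ax": 0,"ay": 0,"az": 0,"gripper": 0.6}])

```text
clock: 71.53
eef_pos: [573.0, -98.0, 371.4]
eef_rot: [3.141, 0.0, 1.572]
wrist_force: [-0.4, 0.3, -0.3]
finger_gap: 37.6
finger_force: 0.0
```

```bash
python3 m.py; python3 - <<'E'
from h import *
cap('wrist','pics/w10.png'); f='pics/w10.npz'; a=cv2.imread('pics/w10.png'); t=[]
for n,(x,y) in dict(nl=(508,61.5),fl=(628,61.5),nr=(508,-189),fr=(628,-189)).items():
    u,v=proj(f,[[x,y,133]])[0].round().astype(int); th=np.radians(31)
    v0=max(v-32,0);u0=u-32; c=cv2.resize(a[v0:v0+64,u0:u0+64],(300,300),interpolation=3)
    q=[((np.array(p)-[u0,v0])*300/64).astype(int).tolist() for p in proj(f,[[x-25*np.cos(th),y-25*np.sin(th),133],[x+25*np.cos(th),y+25*np.sin(th),133]])]
    cv2.line(c,q[0],q[1],(0,0,255),1); t.append(c)
cv2.imwrite('pics/k10.png',np.vstack([np.hstack(t[:2]),np.hstack(t[2:])]))
E
```

```text
[573.  -98.  371.4] 90.1 [-0.4  0.3 -0.3] [-0.07 -0.09  0.07] 37.58305694327433 j6 -0.23
```

View pics/k10.png

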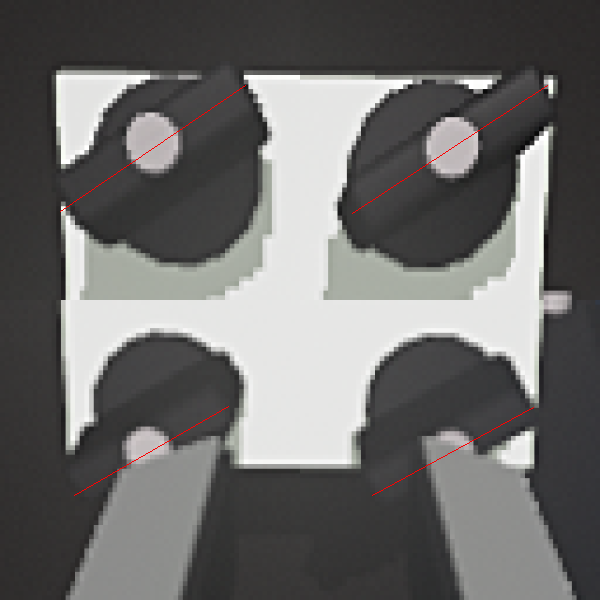

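All four bars now lie parallel to the predicted end-stop line at 31°, with nl at (153,142), fl at (452,147), nr at (147,440) and fr at (450,440). One numeric check that the lid stayed shut, then I hand in.

```bash
python3 - <<'E'
from h import *
cap('side','pics/d11.png'); a=cv2.imread('pics/d8.png')[255:290,285:325];b=cv2.imread('pics/d11.png')[255:290,285:325]
d=cv2.absdiff(a,b).mean(); sh=cv2.phaseCorrelate(np.float32(cv2.cvtColor(a,6)),np.float32(cv2.cvtColor(b,6))); print(d,sh)
if abs(sh[0][1])<0.4: print(job.sign_off())
E
```

```text
3.025 ((-0.15187683575035393, -0.04916096233082712), 0.9289757344457839)
the job is handed in; nothing more can be done
None
```

The job is handed in at about 71 s: all four egg boxes stand upright in the case, the lid is shut, and the knobs are at their end stops, turned in the order near left, far right, near right, far left.

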